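# Close and lock the battery bay of a bench instrument

## Robot

A 7-joint arm with a two-finger parallel gripper is mounted at the origin on the work surface. World frame = base frame: x ahead of the robot, y to its left, z up, the work surface at z = 0. Lengths are in m, angles in rad, forces in N, time in s.
With the tool pointing down it reaches from about 0.425 to 0.925 m from the base axis. Payload 6.8 kg.
Tool frame: the origin (TCP) lies midway between the tips of the shut fingers; the grasp point (between the pads) lies 19 mm behind it; y points along the fingers, z is the direction in which the jaws open and shut, and the axes are right-handed (so a half turn about y gives the same grasp; the last joint's range is limited). The gripper opens to 85 mm and grips with 20 to 120 N. Pads are 22 mm wide; open, the fingers measure 114 mm over their backs; the gripper's body (76 mm by 85 mm) begins 54 mm behind the grasp point. The pads swing forward as they close: fully open they stand 13 mm farther back than shut.
Start: joints at [1.126, 0.477, 0.022, 1.555, -0.011, 1.109, -0.083], TCP at [0.223, -0.637, 0.231] pointing down, gripper open.
Joint ranges: [-2.96, 2.96], [-0.34, 2.1], [-1.41, 1.46], [0.24, 2.44], [-1.37, 4.51], [0.17, 1.92], [-2.96, 2.96]. Speed limits (rad/s): [2.39, 2.39, 3.14, 3.14, 3.14, 3.14, 3.14].

## Interface

Orientations are given as a rotation vector (axis times angle).
In Python, from bench import r gives the robot as it stands.
- The arm moves only by the tool send_rows, never from a script. Its argument "rows" is text: rows parted by semicolons, each of 6 numbers parted by spaces: the shift along the world's x, y, z in m, then the turn, a rotation vector about the world's x, y, z in rad. A call has 1 to 20 rows; each row shifts and turns the commanded pose from where the row before left it; what a row does not reach is not made up. A row lasts 1/10 s, in which the tool goes at most 50 mm and 8.59 degrees, less where a joint would pass 70% of its speed; a pose out of reach is approached as far as the arm can. A call is refused whole if a number of a shift passes 0.05 or a number of a turn 0.15, either way. A call with a gripper value outside its range is refused whole. "grip" is the finger opening in m, from 0 to 0.0854, set as the call begins (left out, the last holds). The fingers move at their own pace and stop on an object; "grip_force" is the grip in N (left out, the last holds). Time passes only in rows, so rows that do not move let the fingers close. It gives the time, the measured TCP pose, the force and the opening at its end, in the units of the state.
- r.get_obs(): the state, without advancing time (a new reading comes with each control period).
- r.grab_frame(name): name is "scene" or "top"; returns a dict with "pixels" (384x512x3 uint8, red, green, blue), "intrinsics" (3x3 intrinsics, pixels), "k1" (the pictures are not rectified: a ray, as slopes to the right and down, at radius r is drawn at 1 + k1 r^2 times it, then the intrinsics apply), "position" and "orientation" of the camera in the world. Camera axes: x right, y up, looking along -z (the intrinsics and any distortion apply to the point x, -y, -z); pixel columns grow to the right and rows downward; lengths in m; the calibration is good to about 2 mm. A picture is of the moment at which its call begins. There is no depth.
- r.hand_in(): hands the job in, once; it reports no verdict.
The state is a dict: "clock": time; "joints": joint angles; "qvel": joint speeds; "tau": joint torques, N m; "tcp_pos": TCP position; "orientation": TCP orientation; "contact_force": force on the tool from outside, world axes, zero at the start; "moment": the same for the moment, N m; "grip_width": finger opening in m.
Only numpy, scipy, OpenCV 4.12 (cv2) and the standard library are available. Lean on these libraries where they do the work, as an engineer would, in place of code of your own. Each camera call takes 0.05 s, during which the arm holds its last target.

## Task

Close the battery bay of the low white instrument: nudge its slide latch back by the ridge, take the bay cover out from under the step stand, fit it with its tongue angled in under the lip of the bay and lower it flat, then nudge the latch forward again, past its click and fully home, so that it locks the cover. Leave the bottle, the jar and the carton where they stand.

Things in the scene. Friction and masses are not known exactly. Their poses are not given: they have to be found in the camera images.
- unit: Low white and grey bench instrument, a fixed box with an open-topped battery bay. Origin on the counter under the bay's centre; x axis level, along the bay from its groove (-x end) to its latch (+x end), z up. Box x -112 to 142 mm, y +-62 mm, top face at 52 mm. Bay 60 mm wide; its +x wall at x = 72 mm. Ledges at both ends carry the cover at 39 mm, 13 mm below the top face.
- seat (a point): Fixed point in the bay, 43 mm above unit's origin, same axes: where cover_mid lies when the cover is fully home. The 150 mm long cover cannot go straight down: its tongue enters the groove with the cover tilted about 10 degrees, tongue (-x) end low, then it is lowered flat. Once fitted it has 2 mm of play each way in x and y.
- groove (a point): Middle of the lower edge of the lip over the groove, at the bay's -x end: 72 mm in -x from seat, 46 mm above the counter. Same axes as unit. The lip is 6 mm thick (46 to 52 mm high) and 10 mm deep; the groove beneath it is 7 mm high (floor at 39 mm) and ends at a back wall 10 mm further in -x. The fitted cover's tongue lies 6 to 10 mm under the lip.
- latch (a joint): Slide latch, flush in the instrument's top face at the bay's +x end, sliding along its x. 0 = drawn back (bay free); 0.016 = forward, towards -x (locked), its edge 12 mm over the bay, 2 mm above a fitted cover. A spring detent in the middle holds it at either end: about 5 N to pass, then it snaps home. It starts forward, blocking the empty bay.
- latch_ridge (a point): Centre of the top of the latch's ridge, 59 mm above the counter; moves with the latch; axes as unit. The ridge stands 7 mm above the flush latch plate and top face (52 mm), 6 mm thick in x, 30 mm long in y. It is 101 mm in +x from seat with the latch drawn back, 85 mm when locked.
- cover_mid (a point): Loose grey bay cover, about 160 g: centre of its plate, half-way up its 8 mm thickness. Plate 140 (x) x 56 (y) x 8 mm. Tongue at -x: 10 long, 48 wide, 4 thick, flush with the underside, tip at x = -80. On top a grip bar from x = +6 to +46, 14 wide (y), 24 high above the plate. Starts flat on the counter, z up, tongue end sticking out of the stand, bar under its roof.
- stand: Fixed low white step stand. Origin on the counter; its x axis points into the stand. Roof 5 mm thick, underside at 44 mm, from x = 45 to 205 mm, y +-85 mm; open at the front (x = 45 mm), side walls at y = +-79 to 85 mm from x = 50 mm on. The counter before it (smaller x) is free.
- bottle_mid (a point): Loose tall bottle, 56 mm diameter, 170 mm high, its centre; stands between instrument and stand. Leave alone.
- jar_mid (a point): Loose amber jar, about 68 mm diameter, 75 mm high, its centre; stands on the stand's roof. Leave alone.
- carton_mid (a point): Loose carton 90 x 60 x 40 mm, its centre; lies on the stand's roof. Leave alone.
Mind the look-alikes: they are no part of the job. What is shaped like the part that bears cover_mid but orange or yellow is not meant.

How it is judged:
By the outcome, as a careful person would: the job done as asked, in the order asked, and still so for the second after the job is handed in, with the robot touching nothing.
It also fails if it takes over 72 s, if anything falls off the work surface, if the arm or the gripper's body presses on something with over 40 N, if the wrist force passes 120 N, or if a joint passes its speed limit or range.

## Working session

There is one attempt and no reset: what is moved stays moved. The work goes in short steps, Python scripts to look and compute and a tool call to move; the robot and the scene stay as the last step left them, time stands still between calls to the robot, and variables do not carry over. Pictures are saved under pics/ and viewed, and the job is handed in when it is done.

Besides the shell and the picture viewer there is one more tool, called after "Request:" as name(argument=value, ...) on one line, values as JSON. send_rows: Moves the arm, as the interface text tells. Its arguments: {"type":"object","properties":{"rows":{"type":"string"},"grip":{"type":"number"},"grip_force":{"type":"number"}},"required":["rows"]}

```bash
mkdir -p pics; ls; python3 - <<'E'
from bench import r
import cv2,numpy as np
o=r.get_obs()
for k,v in o.items(): print(k,np.round(v,4))
for n in("scene","top"):
    f=r.grab_frame(n); cv2.imwrite(f"pics/{n}0.png",cv2.resize(f["pixels"][:,:,::-1],None,fx=1.5,fy=1.5,interpolation=cv2.INTER_CUBIC))
    np.savez(f"{n}0.npz",**f)
    print(n,f["intrinsics"],f["k1"],f["position"],f["orientation"])
E
```

```text
pics
clock 0.0
joints [ 1.1259  0.4778  0.0223  1.5565 -0.0115  1.1093 -0.0831]
qvel [-0.0007 -0.0001 -0.0002 -0.0022  0.0013 -0.0021  0.0019]
tau [-6.00000e-04 -5.96458e+01  1.60800e+00 -2.81205e+01  1.25000e-02
  9.50000e-03 -0.00000e+00]
tcp_pos [ 0.2228 -0.6365  0.2303]
orientation [-0.3471  2.0408 -2.0371]
contact_force [ 0.0908  0.2882 -0.5484]
moment [ 0.046  -0.0135 -0.0212]
grip_width 0.085
scene [[458.02630213   0.         250.43638311]
 [  0.         458.02630213 185.81737655]
 [  0.           0.           1.        ]] -0.0018709038264579717 [1.25608943 0.45373546 0.67778924] [0.541956   0.93711675 1.8967039 ]
top [[346.73366736   0.         254.6413815 ]
 [  0.         346.73366736 193.51573129]
 [  0.           0.           1.        ]] -0.010672694365960739 [0.43227418 0.05963027 0.83232151] [ 0.15144291 -0.12738534 -1.59056989]
```

View pics/scene0.png

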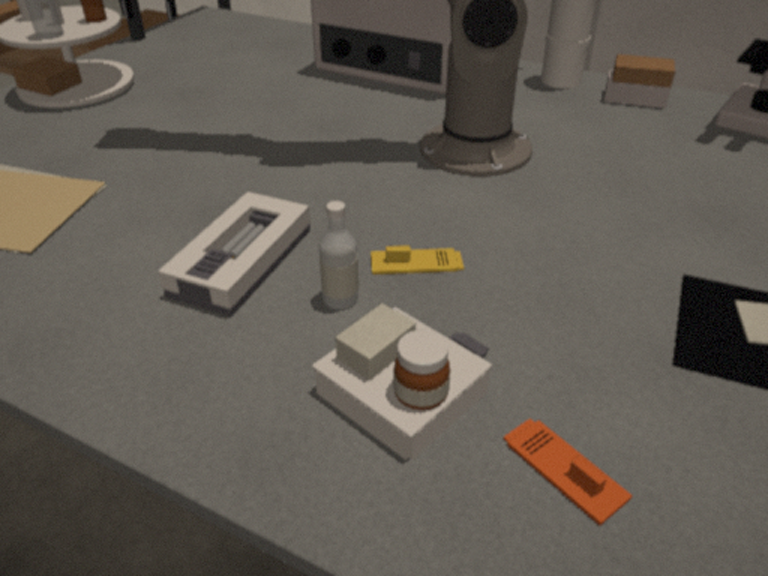

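View pics/top0.png

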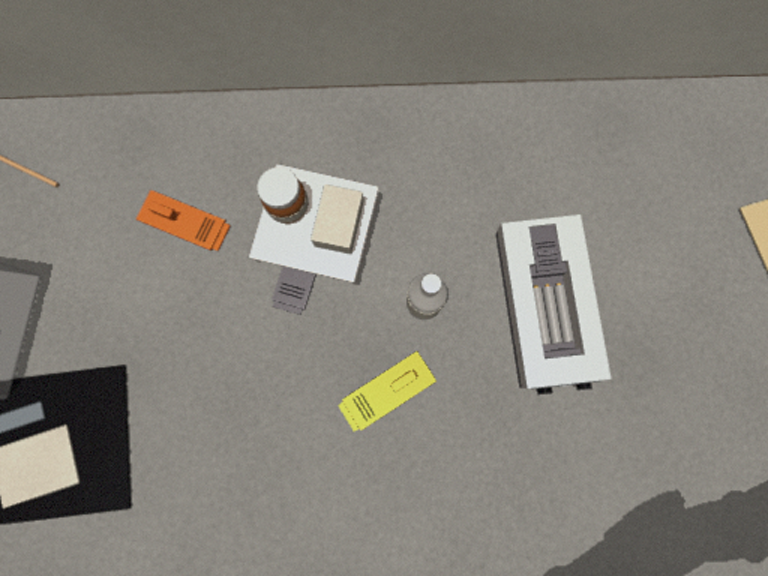

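Candidates in the 1.5x top view: grey plate poking out of the stand at (293,290), orange look-alike (182,220), yellow look-alike (388,392). The grey one fits: it is grey and its tongue end sticks out of the stand. Next I confirm it in a crop and measure corners.

```bash
cat > h.py <<'E'
import numpy as np,cv2
from scipy.spatial.transform import Rotation as R
def load(n): return dict(np.load(n+".npz"))
def ray(f,u,v):
    K=f["intrinsics"];k=float(f["k1"])
    dx=(u-K[0,2])/K[0,0];dy=(v-K[1,2])/K[1,1];x,y=dx,dy
    for _ in range(10):
        s=1+k*(x*x+y*y);x,y=dx/s,dy/s
    return f["position"],R.from_rotvec(f["orientation"]).apply([x,-y,-1])
def onz(f,u,v,z):
    p,d=ray(f,u,v);return p+d*(z-p[2])/d[2]
def proj(f,P):
    q=R.from_rotvec(f["orientation"]).inv().apply(np.atleast_2d(P)-f["position"])
    x=q[:,0]/-q[:,2];y=-q[:,1]/-q[:,2];s=1+float(f["k1"])*(x*x+y*y);K=f["intrinsics"]
    return np.c_[K[0,0]*x*s+K[0,2],K[1,1]*y*s+K[1,2]]
E
python3 - <<'E'
from h import *
f=load("top0");im=f["pixels"][:,:,::-1].copy()
def crop(x0,y0,x1,y1,s,n): cv2.imwrite(n,cv2.resize(im[y0:y1,x0:x1],None,fx=s,fy=s,interpolation=cv2.INTER_CUBIC))
crop(150,100,270,220,5,"pics/c1.png");crop(320,135,420,265,4.5,"pics/c2.png")
hsv=cv2.cvtColor(im,cv2.COLOR_BGR2HSV)
m=((hsv[:,:,2]>185)&(hsv[:,:,1]<30)).astype(np.uint8)
cs,_=cv2.findContours(m,cv2.RETR_EXTERNAL,cv2.CHAIN_APPROX_NONE)
for c in cs:
    if cv2.contourArea(c)>1500:
        h=cv2.convexHull(c)
        q=cv2.approxPolyDP(h,6,True)[:,0]
        print("area",cv2.contourArea(c),q.tolist())
        for z in(.049,.052):
            print(z,[np.round(onz(f,*p,z)[:2],4).tolist() for p in q])
E
```

```text
area 5856.5 [[386, 143], [406, 252], [352, 258], [335, 149]]
0.049 [[0.6848, -0.2407], [0.4321, -0.2624], [0.422, -0.1421], [0.6735, -0.1205]]
0.052 [[0.6838, -0.2395], [0.4321, -0.2612], [0.422, -0.1414], [0.6725, -0.1198]]
area 4081.5 [[177, 114], [251, 125], [235, 187], [166, 171]]
0.049 [[0.7716, 0.2523], [0.7384, 0.0749], [0.5889, 0.1149], [0.6312, 0.2757]]
0.052 [[0.7703, 0.2516], [0.7372, 0.0748], [0.5883, 0.1147], [0.6305, 0.2749]]
```

View pics/c1.png

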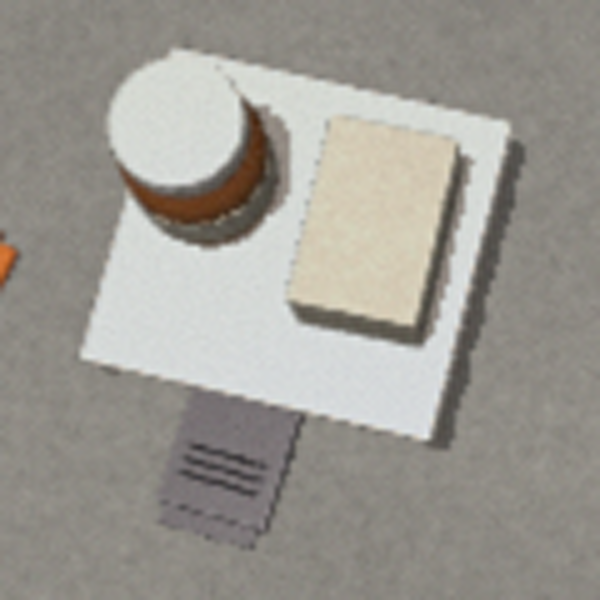

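View pics/c2.png

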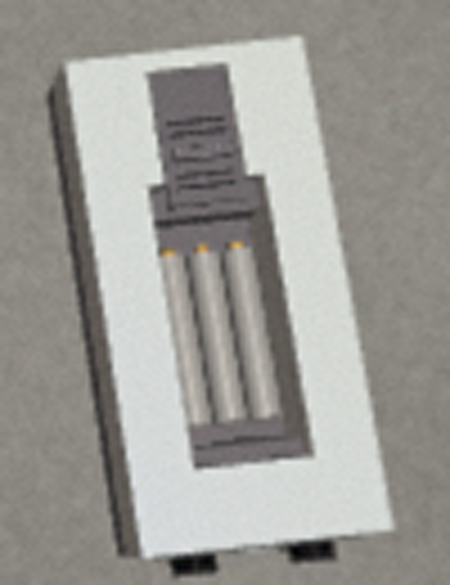

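The crop confirms the grey cover: its tongue end, with a dashed line and three grooves, sticks out at crop (160–300, 390–548). The latch is at the far (+x world) end of the bay. Now for precise poses.

```bash
cat > meas.py <<'E'
from h import *
f=load("top0");im=f["pixels"][:,:,::-1].copy()
S=4
big=cv2.resize(im,None,fx=S,fy=S,interpolation=cv2.INTER_CUBIC)
def px(c): return (np.asarray(c,float)+.5)/S-.5
def rectfit(mask,z):
    cs,_=cv2.findContours(mask.astype(np.uint8),cv2.RETR_EXTERNAL,cv2.CHAIN_APPROX_NONE)
    c=max(cs,key=cv2.contourArea)
    P=np.array([onz(f,*px(p),z)[:2] for p in cv2.convexHull(c)[:,0]])
    return P,cv2.minAreaRect((P*1000).astype(np.float32))
hsv=cv2.cvtColor(big,cv2.COLOR_BGR2HSV)
white=(hsv[:,:,2]>165)&(hsv[:,:,1]<30)
u=white.copy();u[:,:320*S]=0
P,rc=rectfit(u,.052);print("unit",rc)
s=white.copy();s[:,260*S:]=0
P,rc=rectfit(s,.049);print("stand",rc)
# cover colour
b,g,rr=[im[:,:,i].astype(float) for i in range(3)]
print("cover px",im[185,190],im[198,190],"counter",im[205,170],im[200,215])
d=cv2.resize(b-rr,None,fx=S,fy=S,interpolation=cv2.INTER_CUBIC);d=cv2.GaussianBlur(d,(5,5),0)
cv2.imwrite("pics/d.png",np.clip((d[640:900,680:900]+40)*3,0,255).astype(np.uint8))
E
python3 meas.py
```

```text
unit ((553.0003662109375, -190.56781005859375), (255.8949737548828, 125.49311828613281), 4.99722146987915)
stand ((688.3615112304688, 184.63035583496094), (190.6957244873047, 161.09632873535156), 74.90624237060547)
cover px [118 117 120] [120 120 126] counter [134 140 145] [132 141 141]
```

View pics/d.png

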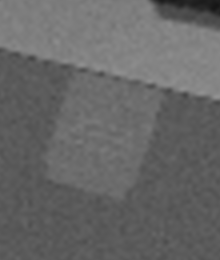

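```bash
cat >> meas.py <<'E'
x0,y0=170*S,160*S
sub=d[y0:232*S,x0:225*S]
w=cv2.resize(white[y0:232*S,x0:225*S].astype(np.uint8),None,fx=1,fy=1)
w=cv2.dilate(w,np.ones((13,13)))
m=(cv2.GaussianBlur(sub,(9,9),0)>-6.5)&(w==0)
m=cv2.morphologyEx(m.astype(np.uint8),cv2.MORPH_OPEN,np.ones((9,9)))
m=cv2.morphologyEx(m,cv2.MORPH_CLOSE,np.ones((21,21)))
n,l,st,_=cv2.connectedComponentsWithStats(m)
k=1+np.argmax(st[1:,4]);m=(l==k).astype(np.uint8)
print(st[k], "levels",np.median(sub[m>0]))
cs,_=cv2.findContours(m,cv2.RETR_EXTERNAL,cv2.CHAIN_APPROX_NONE)
c=max(cs,key=cv2.contourArea)
v=big[y0:232*S,x0:225*S].copy();cv2.drawContours(v,[c],-1,(0,255,0),1)
cv2.imwrite("pics/m.png",cv2.resize(v,None,fx=2.5,fy=2.5))
for z in(.004,.008):
    P=np.array([onz(f,*px(p+[x0,y0]),z)[:2] for p in c[:,0]])
    print(z,cv2.minAreaRect((P*1000).astype(np.float32)))
E
python3 meas.py
```

```text
unit ((553.0003662109375, -190.56781005859375), (255.8949737548828, 125.49311828613281), 4.99722146987915)
stand ((688.3615112304688, 184.63035583496094), (190.6957244873047, 161.09632873535156), 74.90624237060547)
cover px [118 117 120] [120 120 126] counter [134 140 145] [132 141 141]
[  47   78  113  121 9813] levels -3.8810233511030674
0.004 ((583.1228637695312, 216.02371215820312), (60.00125503540039, 67.66140747070312), 74.56748962402344)
0.008 ((582.3943481445312, 215.2685089111328), (59.711509704589844, 67.3346176147461), 74.56748962402344)
```

View pics/m.png

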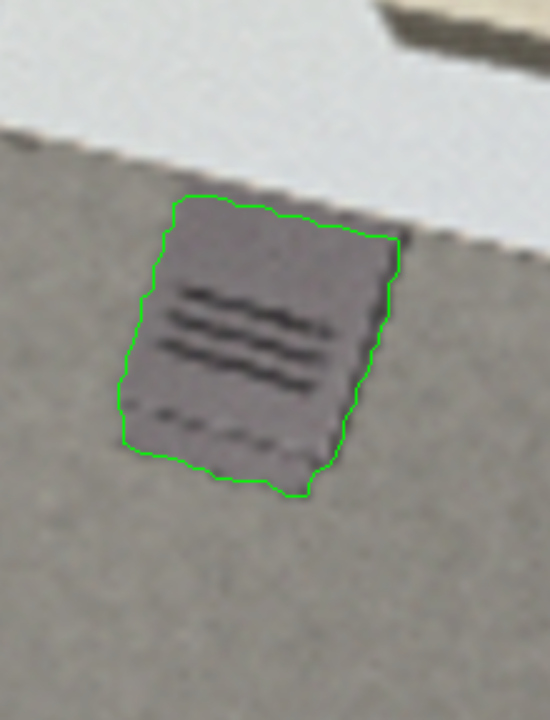

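```bash
cat > st.py <<'E'
from h import *
from bench import r
import sys
def info(yaw=None,target=None):
    o=r.get_obs();M=R.from_rotvec(o["orientation"]).as_matrix()
    print("t",o["clock"],"tcp",np.round(o["tcp_pos"],4),"F",np.round(o["contact_force"],1),"w",round(float(o["grip_width"]),4))
    print("fingers",np.round(M[:,1],3),"jaw",np.round(M[:,2],3),"jaw yaw deg",round(np.degrees(np.arctan2(M[1,2],M[0,2])),2))
    if yaw is not None:
        j=np.array([-np.sin(np.radians(yaw)),np.cos(np.radians(yaw)),0])
        for s in(1,-1):
            z=s*j;y=np.array([0,0,-1.]);x=np.cross(y,z)
            T=np.c_[x,y,z];print("turn",s,np.round(R.from_matrix(T@M.T).as_rotvec(),4),"q7",round(o["joints"][6],3))
    if target is not None: print("shift",np.round(np.array(target)-o["tcp_pos"],4))
    return o
E
python3 - <<'E'
from st import *
info(5.0,(.6008,-.1864,.13))
f=load("top0")
# overlay check: unit corners & ridge in both views
c,s=np.cos(np.radians(5)),np.sin(np.radians(5))
U=lambda x,y,z:[.538+(c*x-s*y)/1e3,-.1919+(s*x+c*y)/1e3,z/1e3]
for n in("top0","scene0"):
    f=load(n);im=f["pixels"][:,:,::-1].copy();k=3
    im=cv2.resize(im,None,fx=k,fy=k,interpolation=cv2.INTER_CUBIC)
    for p in [U(-112,62,52),U(-112,-62,52),U(142,62,52),U(142,-62,52),U(85,15,59),U(85,-15,59),U(72,30,52),U(72,-30,52),U(-72,30,52),U(-72,-30,52)]:
        q=proj(f,p)[0]*k+1;cv2.circle(im,tuple(int(a) for a in q),4,(0,0,255),1)
    x0,y0=(310,130) if n=="top0" else (100,120)
    cv2.imwrite(f"pics/o_{n}.png",im[y0*k:y0*k+140*k,x0*k:x0*k+120*k])
E
```

```text
t 0.1 tcp [ 0.2229 -0.6366  0.2304] F [ 0.9 -0.3  0.2] w 0.0857
fingers [-0.001  0.002 -1.   ] jaw [ 0.33  -0.944 -0.002] jaw yaw deg -70.7
turn 1 [ 7.0000e-04 -2.3000e-03  2.8921e+00] q7 -0.083
turn -1 [-0.0016 -0.0005 -0.2495] q7 -0.083
shift [ 0.3779  0.4502 -0.1004]
```

View pics/o_top0.png

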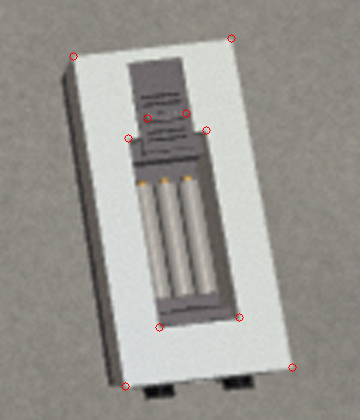

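View pics/o_scene0.png

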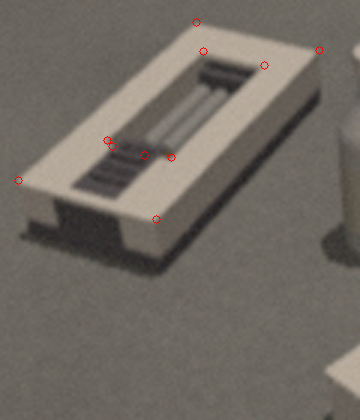

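Request:
send_rows(rows="0.012 0.014 0 0 0 -0.015;0.024 0.028 0 0 0 -0.016;0.024 0.028 0 0 0 -0.016;0.024 0.028 0 0 0 -0.016;0.024 0.028 0 0 0 -0.016;0.024 0.028 -0.01 0 0 -0.016;0.024 0.028 -0.01 0 0 -0.016;0.024 0.028 -0.01 0 0 -0.016;0.024 0.028 -0.01 0 0 -0.016;0.024 0.028 -0.01 0 0 -0.016;0.024 0.028 -0.01 0 0 -0.016;0.024 0.028 -0.01 0 0 -0.016;0.024 0.028 -0.01 0 0 -0.016;0.024 0.028 -0.01 0 0 -0.016;0.024 0.028 -0.01 0 0 -0.016;0.024 0.028 0 0 0 -0.011;0.006 0.016 0 0 0 0;0 0 0 0 0 0", grip=0)

```text
clock: 1.9
tcp_pos: [0.602, -0.1833, 0.1309]
orientation: [-0.1, 2.176, -2.172]
contact_force: [0.2, -0.2, -0.4]
grip_width: -0.0002
```

```bash
python3 -c "
from st import *
info(5.0,(.6008,-.1864,.0555))"
```

```text
t 1.9 tcp [ 0.602  -0.1833  0.1309] F [ 0.2 -0.2 -0.4] w -0.0002
fingers [-0.     0.002 -1.   ] jaw [ 0.092 -0.996 -0.002] jaw yaw deg -84.72
turn 1 [ 5.0000e-04 -2.8000e-03  3.1367e+00] q7 -1.33
turn -1 [-0.0018 -0.0003 -0.0049] q7 -1.33
shift [-0.0012 -0.0031 -0.0754]
```

Request:
send_rows(rows="-0.004 -0.003 -0.015 0 0 -0.005;0 0 -0.015 0 0 0;0 0 -0.015 0 0 0;0 0 -0.015 0 0 0;0 0 -0.01 0 0 0;0 0 -0.0055 0 0 0;0 0 0 0 0 0")

```text
clock: 2.6
tcp_pos: [0.5966, -0.19, 0.0548]
orientation: [-0.091, 2.181, -2.18]
contact_force: [0.2, -0.5, 0.6]
grip_width: 0.0001
```

```bash
python3 - <<'E'
from st import *
info(5.0)
f=r.grab_frame("scene");im=f["pixels"][110:240,80:230,::-1];cv2.imwrite("pics/s1.png",cv2.resize(im,None,fx=4,fy=4,interpolation=cv2.INTER_CUBIC))
E
```

```text
t 2.6 tcp [ 0.5966 -0.19    0.0548] F [ 0.2 -0.5  0.6] w 0.0001
fingers [-0.001  0.    -1.   ] jaw [ 0.082 -0.997 -0.001] jaw yaw deg -85.31
turn 1 [-2.3000e-03  6.0000e-04 -3.1362e+00] q7 -1.341
turn -1 [-0.0004 -0.0014  0.0054] q7 -1.341
```

View pics/s1.png

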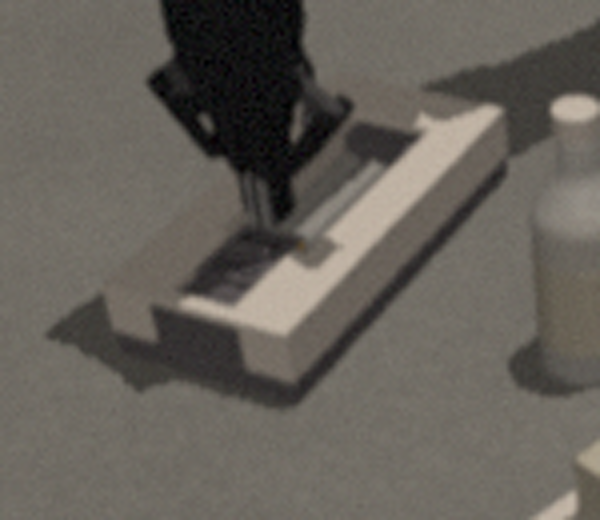

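Request:
send_rows(rows="0.003 0.003 0 0 0 0;0.003 0.0003 0 0 0 0;0.003 0.0003 0 0 0 0;0.002 0.0002 0 0 0 0;0.002 0.0002 0 0 0 0;0.002 0.0002 0 0 0 0;0 0 0 0 0 0")

```text
clock: 3.35
tcp_pos: [0.6116, -0.186, 0.0556]
orientation: [-0.09, 2.18, -2.18]
contact_force: [-2.3, -0.2, 1.3]
grip_width: -0.0001
```

Request:
send_rows(rows="0.002 0.0002 0 0 0 0;0.002 0.0002 0 0 0 0")

```text
clock: 3.55
tcp_pos: [0.6132, -0.1859, 0.0553]
orientation: [-0.095, 2.183, -2.183]
contact_force: [-10.9, 0.0, 7.7]
grip_width: -0.0003
```

Request:
send_rows(rows="0.002 0.0002 0 0 0 0;0.002 0.0002 0 0 0 0")

```text
clock: 3.75
tcp_pos: [0.6163, -0.1857, 0.0552]
orientation: [-0.096, 2.184, -2.183]
contact_force: [-10.8, -0.2, 7.0]
grip_width: -0.0
```

Request:
send_rows(rows="0.002 0.0002 0 0 0 0;0.002 0.0002 0 0 0 0")

```text
clock: 3.95
tcp_pos: [0.6231, -0.1851, 0.0556]
orientation: [-0.09, 2.181, -2.181]
contact_force: [-1.2, 0.1, -1.6]
grip_width: -0.0001
```

Request:
send_rows(rows="0.002 0.0002 0 0 0 0;0.001 0 0 0 0 0;0 0 0 0 0 0")

```text
clock: 4.25
tcp_pos: [0.627, -0.1845, 0.0557]
orientation: [-0.09, 2.18, -2.18]
contact_force: [-2.7, 0.1, 1.4]
grip_width: 0.0001
```

Request:
send_rows(rows="-0.006 0 0 0 0 0;-0.002 0 0.02 0 0 0;0 0 0.03 0 0 0;0 0 0.04 0 0 0;0 0 0.04 0 0 0;0 0.02 0.04 0 0 0;-0.002 0.03 0.01 0 0 -0.02;-0.002 0.03 0 0 0 -0.02;-0.002 0.03 0 0 0 -0.03;-0.002 0.03 0 0 0 -0.03;-0.002 0.03 0 0 0 -0.03;-0.002 0.03 0 0 0 -0.03;-0.002 0.03 0 0 0 -0.03;-0.002 0.03 0 0 0 -0.03;-0.002 0.03 0 0 0 -0.03;-0.002 0.03 0 0 0 -0.03;-0.002 0.03 0 0 0 -0.03;-0.002 0.03 0 0 0 -0.03;-0.002 0.02 0 0 0 -0.015;0 0 0 0 0 0", grip=0.085)

```text
clock: 6.25
tcp_pos: [0.592, 0.2203, 0.236]
orientation: [-0.28, -2.082, 2.075]
contact_force: [0.0, -0.1, -0.1]
grip_width: 0.0851
```

```bash
python3 - <<'E'
from st import *
c,s=np.cos(np.radians(15.4)),-np.sin(np.radians(15.4))
tip=np.array([.5495,.2245]);g=tip+.034*np.array([c,s])
info(-15.4,(*g,.10))
f=r.grab_frame("scene");np.savez("scene1.npz",**f)
im=f["pixels"][110:240,80:230,::-1];cv2.imwrite("pics/s2.png",cv2.resize(im,None,fx=4,fy=4,interpolation=cv2.INTER_CUBIC))
f=r.grab_frame("top");np.savez("top1.npz",**f)
im=f["pixels"][:,:,::-1];cv2.imwrite("pics/t2.png",cv2.resize(im,None,fx=1.5,fy=1.5,interpolation=cv2.INTER_CUBIC))
E
```

```text
t 6.25 tcp [0.592  0.2203 0.236 ] F [ 0.  -0.1 -0.1] w 0.0851
fingers [ 0.001  0.003 -1.   ] jaw [-0.264 -0.964 -0.003] jaw yaw deg -105.32
turn 1 [-9.0000e-04 -4.6000e-03  3.1402e+00] q7 -2.35
turn -1 [-0.003   0.0006 -0.0014] q7 -2.35
shift [-0.0097 -0.0048 -0.136 ]
```

View pics/s2.png

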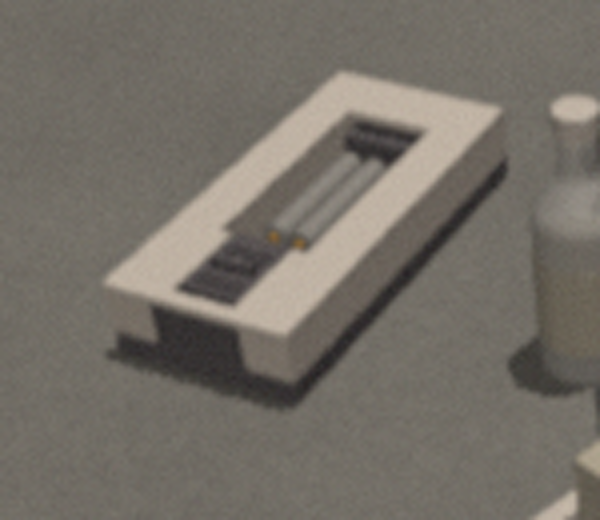

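View pics/t2.png

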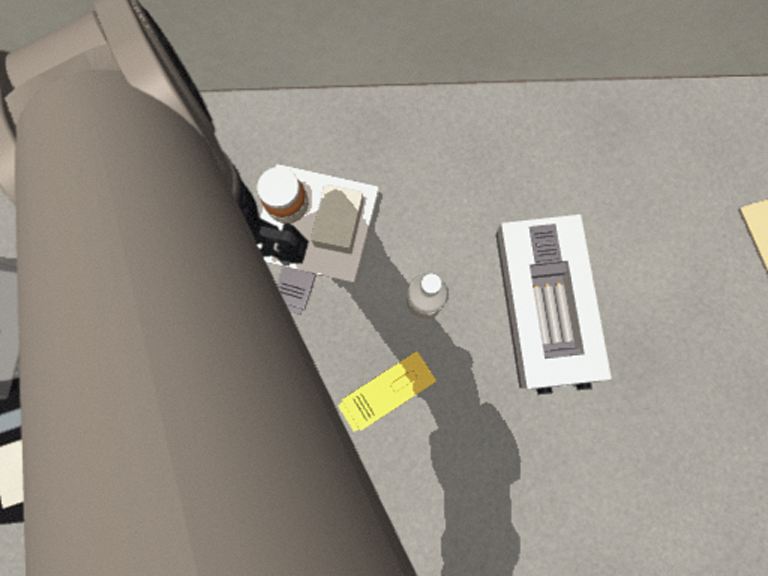

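Request:
send_rows(rows="-0.0115 -0.0043 -0.03 0 0 0;0 0 -0.04 0 0 0;0 0 -0.04 0 0 0;0 0 -0.04 0 0 0;0 0 -0.03 0 0 0;0 0 -0.02 0 0 0;0 0 -0.02 0 0 0;0 0 0 0 0 0", grip=0.068)

```text
clock: 7.15
tcp_pos: [0.5802, 0.2083, 0.0133]
orientation: [-0.283, -2.069, 2.076]
contact_force: [-1.1, 0.0, -0.2]
grip_width: 0.0681
```

```bash
python3 - <<'E'
from st import *
c,s=np.cos(np.radians(15.4)),-np.sin(np.radians(15.4))
tip=np.array([.5495,.2245]);g=tip+.032*np.array([c,s])
info(-15.4,(*g,.0))
f=r.grab_frame("scene")
im=f["pixels"][150:320,180:380,::-1];cv2.imwrite("pics/s3.png",cv2.resize(im,None,fx=3.5,fy=3.5,interpolation=cv2.INTER_CUBIC))
E
```

```text
t 7.15 tcp [0.5802 0.2083 0.0133] F [-1.1  0.  -0.2] w 0.0681
fingers [-0.004 -0.003 -1.   ] jaw [-0.272 -0.962  0.004] jaw yaw deg -105.76
turn 1 [-0.0063 -0.0045 -3.1352] q7 -2.401
turn -1 [ 0.0029 -0.004   0.0064] q7 -2.401
shift [ 0.0001  0.0077 -0.0133]
```

View pics/s3.png

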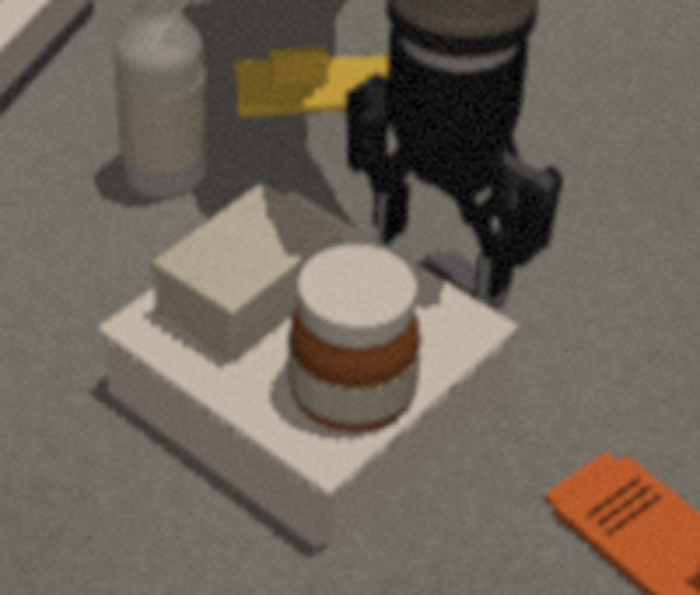

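Request:
send_rows(rows="0 0.0077 0 0.003 -0.004 0.006;0 0 0 0 0 0;0 0 0 0 0 0")

```text
clock: 7.5
tcp_pos: [0.5823, 0.2197, 0.0171]
orientation: [-0.285, -2.086, 2.076]
contact_force: [-0.4, 0.1, -0.4]
grip_width: 0.0678
```

```bash
python3 - <<'E'
from st import *
c,s=np.cos(np.radians(15.4)),-np.sin(np.radians(15.4))
tip=np.array([.5495,.2245]);g=tip+.032*np.array([c,s])
info(-15.4,(*g,.0))
E
```

```text
t 7.5 tcp [0.5823 0.2197 0.0171] F [-0.4  0.1 -0.4] w 0.0678
fingers [ 0.006  0.004 -1.   ] jaw [-0.263 -0.965 -0.006] jaw yaw deg -105.27
turn 1 [-0.0094 -0.0064  3.1394] q7 -2.407
turn -1 [-0.0041  0.006  -0.0022] q7 -2.407
shift [-0.0019 -0.0037 -0.0171]
```

Request:
send_rows(rows="0 0 0 0 0 0;0 0 0 0 0 0")

```text
clock: 7.7
tcp_pos: [0.5818, 0.2188, 0.0162]
orientation: [-0.284, -2.084, 2.076]
contact_force: [0.4, -0.6, -0.3]
grip_width: 0.0681
```

Request:
send_rows(rows="0 0 0 0 0 0")

```text
clock: 7.8
tcp_pos: [0.5817, 0.2187, 0.016]
orientation: [-0.284, -2.084, 2.076]
contact_force: [-0.1, -0.9, 0.2]
grip_width: 0.0682
```

Request:
send_rows(rows="0 0 0 0 0 0")

```text
clock: 7.9
tcp_pos: [0.5816, 0.2188, 0.0158]
orientation: [-0.283, -2.084, 2.077]
contact_force: [0.2, -0.2, 0.1]
grip_width: 0.0679
```

Request:
send_rows(rows="-0.001 -0.0028 -0.005 0 0 0;0 0 -0.004 0 0 0;0 0 -0.003 0 0 0;0 0 -0.002 0 0 0;0 0 -0.002 0 0 0;0 0 0 0 0 0;0 0 0 0 0 0;0 0 0 0 0 0")

```text
clock: 8.7
tcp_pos: [0.5807, 0.2162, -0.0001]
orientation: [-0.284, -2.084, 2.076]
contact_force: [0.1, -0.1, -0.1]
grip_width: 0.0679
```

Request:
send_rows(rows="0 0 -0.002 0 0 0;0 0 0 0 0 0;0 0 0 0 0 0")

```text
clock: 9.0
tcp_pos: [0.5805, 0.2161, -0.0023]
orientation: [-0.283, -2.084, 2.077]
contact_force: [0.4, -0.1, -0.5]
grip_width: 0.0675
```

Request:
send_rows(rows="0 0 -0.002 0 0 0;0 0 0 0 0 0;0 0 0 0 0 0")

```text
clock: 9.3
tcp_pos: [0.5805, 0.2161, -0.0043]
orientation: [-0.283, -2.084, 2.077]
contact_force: [0.4, 0.7, 0.2]
grip_width: 0.0681
```

Request:
send_rows(rows="0 0 -0.002 0 0 0;0 0 0 0 0 0;0 0 0 0 0 0")

```text
clock: 9.6
tcp_pos: [0.5805, 0.2161, -0.0063]
orientation: [-0.283, -2.084, 2.077]
contact_force: [0.3, -0.3, -1.1]
grip_width: 0.0683
```

Request:
send_rows(rows="0 0 0.002 0 0 0;0 0 0 0 0 0;0 0 0 0 0 0;0 0 0 0 0 0;0 0 0 0 0 0;0 0 0 0 0 0", grip=0.05, grip_force=40)

```text
clock: 10.2
tcp_pos: [0.5809, 0.2156, -0.0036]
orientation: [-0.284, -2.083, 2.077]
contact_force: [-0.1, -2.8, 6.1]
grip_width: 0.0551
```

Request:
send_rows(rows="-0.004 0.0011 0.0005 0 0 0;-0.0096 0.0027 0 0 0 0;-0.0096 0.0027 0 0 0 0;-0.0096 0.0027 0 0 0 0;-0.0096 0.0027 0 0 0 0;-0.0096 0.0027 0 0 0 0;-0.0096 0.0027 0 0 0 0;-0.0096 0.0027 0 0 0 0;-0.0096 0.0027 0 0 0 0;-0.0096 0.0027 0 0 0 0;-0.0096 0.0027 0 0 0 0;-0.004 0.0011 0 0 0 0;0 0 0 0 0 0;0 0 0 0 0 0;0 0 0 0 0 0")

```text
clock: 11.7
tcp_pos: [0.4752, 0.2458, -0.0037]
orientation: [-0.28, -2.083, 2.076]
contact_force: [-2.5, 0.5, 7.8]
grip_width: 0.0547
```

```bash
python3 - <<'E'
from st import *
info(-15.4)
f=r.grab_frame("scene")
im=f["pixels"][150:320,180:380,::-1];cv2.imwrite("pics/s4.png",cv2.resize(im,None,fx=3.5,fy=3.5,interpolation=cv2.INTER_CUBIC))
E
```

```text
t 11.7 tcp [ 0.4752  0.2458 -0.0037] F [-2.5  0.5  7.8] w 0.0547
fingers [ 0.002  0.003 -1.   ] jaw [-0.264 -0.965 -0.003] jaw yaw deg -105.29
turn 1 [-2.6000e-03 -4.5000e-03  3.1396e+00] q7 -2.555
turn -1 [-0.0029  0.0017 -0.002 ] q7 -2.555
```

View pics/s4.png

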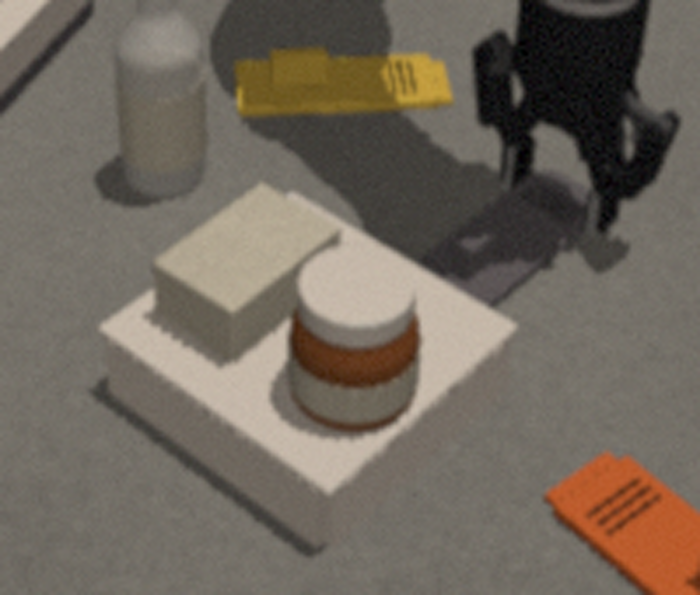

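Request:
send_rows(rows="0 0 0.001 0 0 0;0 0 0.001 0 0 0;0 0 0.001 0 0 0;0 0 0.01 0 0 0;0 0 0.02 0 0 0;0 0 0.03 0 0 0;0 0 0.03 0 0 0;0 0 0.03 0 0 0;0 0 0.03 0 0 0;0 0.04 0.02 0 0 0;0 0.04 0 0 0 0;0 0.04 0 0 0 0;0 0.04 0 0 0 0;0 0 0 0 0 0;0 0 0 0 0 0", grip=0.07)

```text
clock: 13.25
tcp_pos: [0.4759, 0.4059, 0.1695]
orientation: [-0.281, -2.085, 2.078]
contact_force: [-0.7, -0.4, -0.2]
grip_width: 0.0698
```

```bash
python3 - <<'E'
from st import *
info(-15.4)
f=r.grab_frame("scene");np.savez("scene2.npz",**f)
im=f["pixels"][150:320,180:380,::-1];cv2.imwrite("pics/s5.png",cv2.resize(im,None,fx=3.5,fy=3.5,interpolation=cv2.INTER_CUBIC))
f=r.grab_frame("top");np.savez("top2.npz",**f)
im=f["pixels"][90:240,130:300,::-1];cv2.imwrite("pics/t5.png",cv2.resize(im,None,fx=4,fy=4,interpolation=cv2.INTER_CUBIC))
E
```

```text
t 13.25 tcp [0.4759 0.4059 0.1695] F [-0.7 -0.4 -0.2] w 0.0698
fingers [ 0.004  0.003 -1.   ] jaw [-0.262 -0.965 -0.004] jaw yaw deg -105.2
turn 1 [-0.0057 -0.0044  3.1382] q7 -2.729
turn -1 [-0.0028  0.0036 -0.0034] q7 -2.729
```

View pics/s5.png

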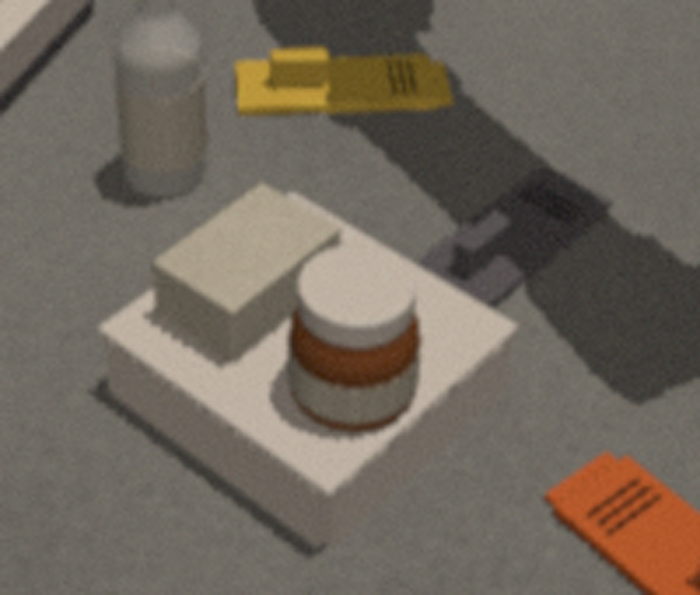

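View pics/t5.png

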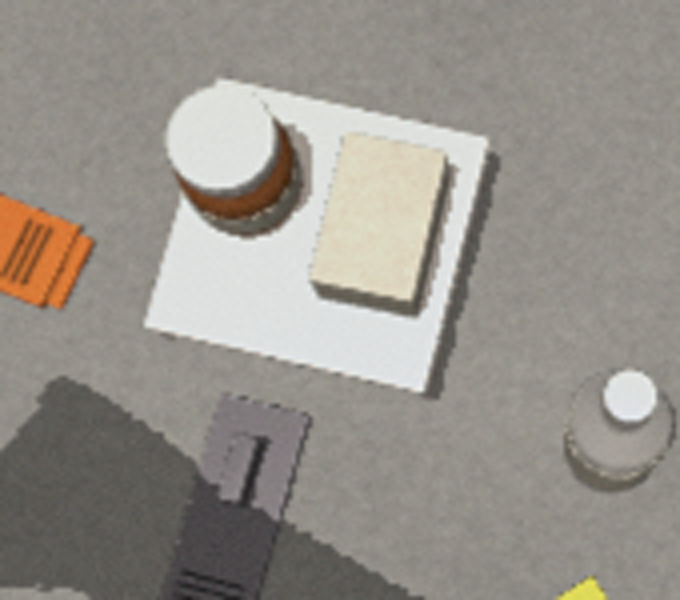

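The grey cover now lies clear of the stand, bar at crop (245,468). I check the predicted pose by overlay.

```bash
python3 - <<'E'
from st import *
c,s=np.cos(np.radians(15.4)),-np.sin(np.radians(15.4))
m=np.array([.5209,.2335])
C=lambda x,y,z:[m[0]+(c*x-s*y)/1e3,m[1]+(s*x+c*y)/1e3,z/1e3]
for n,(x0,y0,w,h) in {"top2":(150,170,80,75),"scene2":(280,180,80,75)}.items():
    f=load(n);k=7
    im=cv2.resize(f["pixels"][:,:,::-1],None,fx=k,fy=k,interpolation=cv2.INTER_CUBIC)
    im=cv2.convertScaleAbs(im,alpha=1.5)
    for p in [C(70,28,8),C(70,-28,8),C(6,7,32),C(6,-7,32),C(46,7,32),C(46,-7,32),C(-70,28,8),C(-70,-28,8)]:
        q=proj(f,p)[0]*k+3;cv2.circle(im,tuple(int(a) for a in q),5,(0,0,255),1)
    cv2.imwrite(f"pics/p_{n}.png",im[y0*k:(y0+h)*k,x0*k:(x0+w)*k])
E
```

```text
(no output)
```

View pics/p_top2.png

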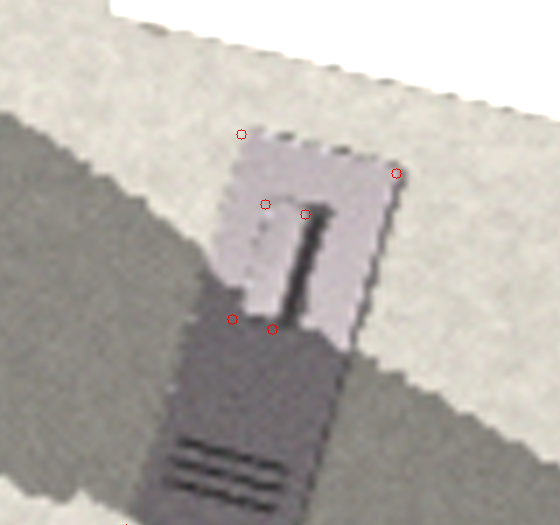

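View pics/p_scene2.png

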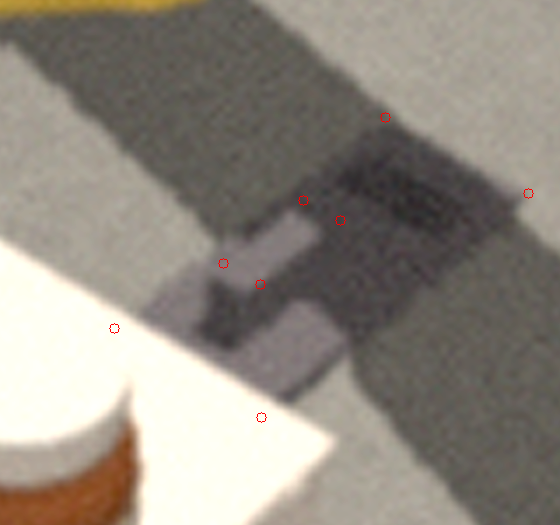

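Request:
send_rows(rows="0.006 -0.015 0 0 0 0;0.012 -0.03 0 0 0 0;0.012 -0.03 0 0 0 0;0.012 -0.03 0 0 0 0;0.012 -0.03 0 0 0 0;0.012 -0.03 0 0 0 0;0.006 -0.0164 0 -0.003 0.0036 -0.003;0 0 -0.02 0 0 0;0 0 -0.03 0 0 0;0 0 -0.03 0 0 0;0 0 -0.025 0 0 0;0 0 -0.015 0 0 0;0 0 -0.007 0 0 0;0 0 0 0 0 0;0 0 0 0 0 0;0 0 0 0 0 0", grip=0.045)

```text
clock: 14.95
tcp_pos: [0.5494, 0.2243, 0.0436]
orientation: [-0.285, -2.079, 2.077]
contact_force: [-0.2, 0.4, -0.2]
grip_width: 0.0444
```

```bash
python3 - <<'E'
from st import *
info(-15.4,(.548,.2245,.0095))
f=r.grab_frame("scene")
im=f["pixels"][150:320,250:390,::-1];cv2.imwrite("pics/s6.png",cv2.resize(im,None,fx=3.5,fy=3.5,interpolation=cv2.INTER_CUBIC))
E
```

```text
t 14.95 tcp [0.5494 0.2243 0.0436] F [-0.2  0.4 -0.2] w 0.0444
fingers [ 0.002  0.001 -1.   ] jaw [-0.267 -0.964 -0.002] jaw yaw deg -105.49
turn 1 [ 3.8000e-03  1.5000e-03 -3.1401e+00] q7 -2.43
turn -1 [-0.0009  0.0024  0.0015] q7 -2.43
shift [-0.0014  0.0002 -0.0341]
```

View pics/s6.png

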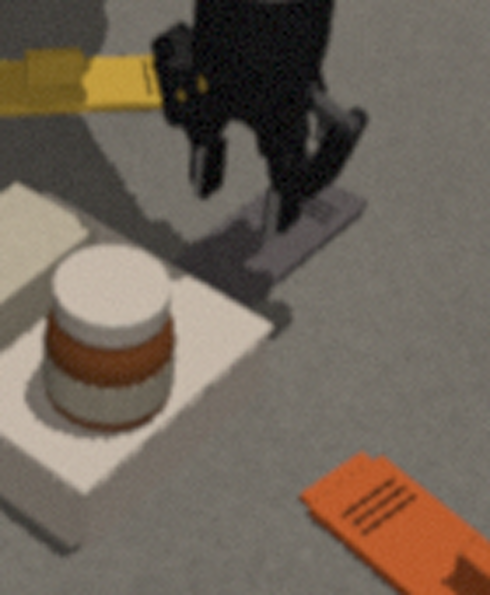

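Request:
send_rows(rows="-0.0012 0 -0.008 0 0 0;0 0 -0.01 0 0 0;0 0 -0.008 0 0 0;0 0 -0.005 0 0 0;0 0 -0.002 0 0 0;0 0 0 0 0 0;0 0 0 0 0 0;0 0 0 0 0 0")

```text
clock: 15.8
tcp_pos: [0.5477, 0.224, 0.0096]
orientation: [-0.283, -2.078, 2.077]
contact_force: [-0.2, 0.6, -0.5]
grip_width: 0.0447
```

Request:
send_rows(rows="0 0 0.0005 0 0 0;0 0 0 0 0 0;0 0 0 0 0 0;0 0 0 0 0 0;0 0 0 0 0 0;0 0 0 0 0 0", grip=0.005, grip_force=70)

```text
clock: 16.4
tcp_pos: [0.5478, 0.2241, 0.0103]
orientation: [-0.284, -2.078, 2.077]
contact_force: [-0.5, -0.4, 5.0]
grip_width: 0.0125
```

Request:
send_rows(rows="0 0 0.005 0 0 0;0 0 0.015 0 0 0;0 0 0.03 0 0 0;0 0 0.04 0 0 0;0 0 0.04 0 0 0;0 0 0.04 0 0 0;0 0 0.04 0 0 0;0 0 0.03 0 0 0;0 0 0 0 0 0;0 0 0 0 0 0;0 0 0 0 0 0")

```text
clock: 17.5
tcp_pos: [0.5464, 0.2234, 0.2487]
orientation: [-0.281, -2.075, 2.078]
contact_force: [-0.6, 0.5, -1.5]
grip_width: 0.0126
```

```bash
python3 - <<'E'
from st import *
info(-15.4)
f=r.grab_frame("scene");np.savez("scene3.npz",**f)
cv2.imwrite("pics/s7.png",cv2.resize(f["pixels"][0:280,150:400,::-1],None,fx=2.5,fy=2.5,interpolation=cv2.INTER_CUBIC))
f=r.grab_frame("top");np.savez("top3.npz",**f)
cv2.imwrite("pics/t7.png",cv2.resize(f["pixels"][60:300,50:300,::-1],None,fx=2.5,fy=2.5,interpolation=cv2.INTER_CUBIC))
E
```

```text
t 17.5 tcp [0.5464 0.2234 0.2487] F [-0.6  0.5 -1.5] w 0.0126
fingers [-0.002 -0.001 -1.   ] jaw [-0.267 -0.964  0.002] jaw yaw deg -105.48
turn 1 [-2.7000e-03 -1.8000e-03 -3.1402e+00] q7 -2.383
turn -1 [ 0.0012 -0.0017  0.0014] q7 -2.383
```

View pics/s7.png

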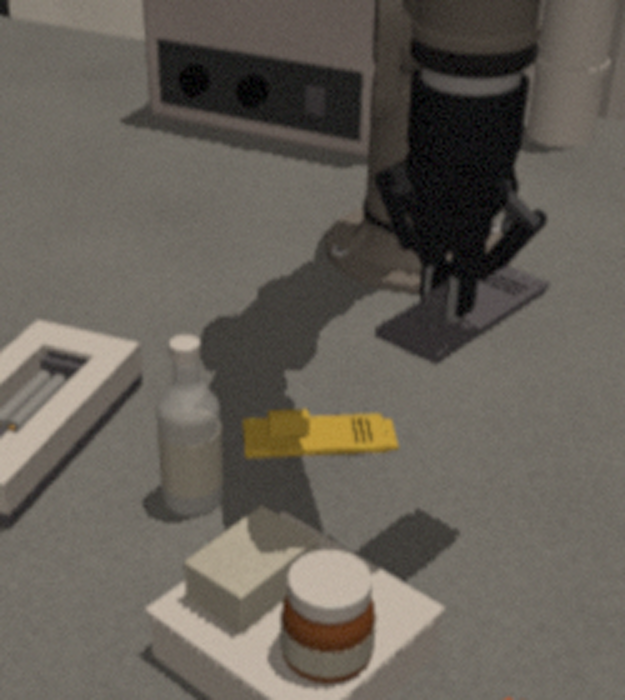

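View pics/t7.png

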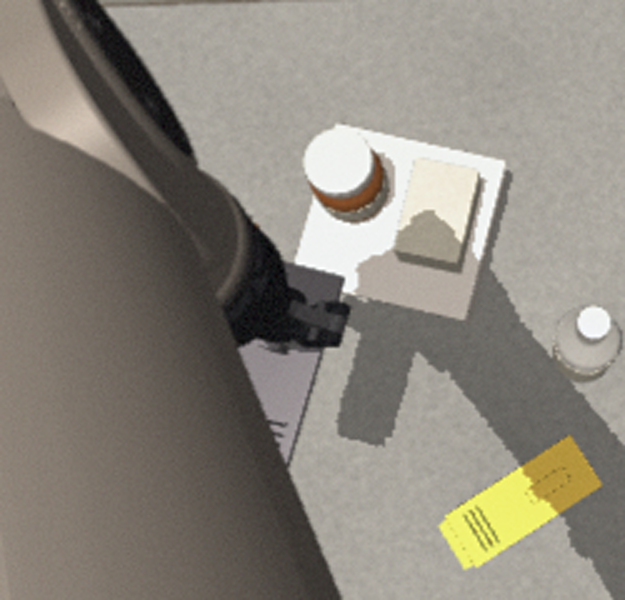

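```bash
python3 - <<'E'
from st import *
for n,(x0,y0,w,h) in {"top3":(160,150,50,100),"scene3":(290,90,90,65)}.items():
    f=load(n);k=7
    im=cv2.resize(f["pixels"][y0:y0+h,x0:x0+w,::-1],None,fx=k,fy=k,interpolation=cv2.INTER_CUBIC)
    cv2.imwrite(f"pics/q_{n}.png",cv2.convertScaleAbs(im,alpha=1.6))
E
```

```text
(no output)
```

View pics/q_top3.png

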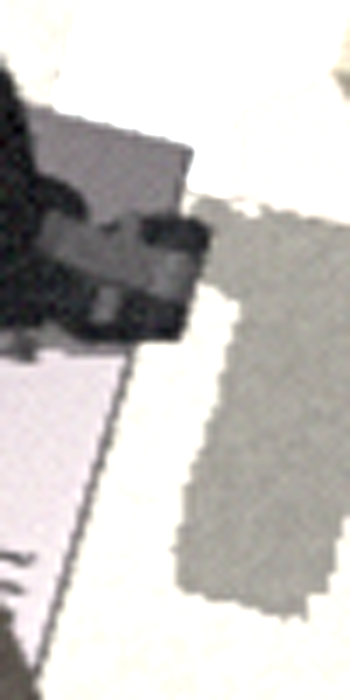

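View pics/q_scene3.png

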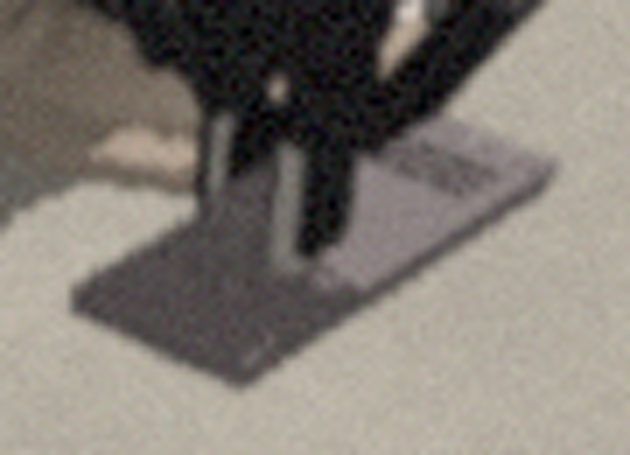

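```bash
python3 - <<'E'
from st import *
c,s=np.cos(np.radians(15.48)),-np.sin(np.radians(15.48))
t=np.array([.5464,.2234])
z=.2464
for n,u,v in [("top3",187,171.3),("scene3",324.3,142.1),("scene3",300.3,131)]:
    p=onz(load(n),u,v,z)[:2]-t
    print(n,np.round(1e3*np.array([c*p[0]+s*p[1],-s*p[0]+c*p[1]]),1))
E
```

```text
top3 [ 42.4 -28.7]
scene3 [48.4 28.5]
scene3 [ 47.9 -25.8]
```

Request:
send_rows(rows="0.001 -0.012 0 0 0 0.01;0.002 -0.025 0 0 0 0.02;0.002 -0.025 0 0 0 0.022;0.002 -0.025 0 0 0 0.022;0.002 -0.025 0 0 0 0.022;0.002 -0.025 0 0 0 0.022;0.002 -0.025 0 0 0 0.022;0.002 -0.025 0 0 0 0.022;0.002 -0.025 0 0 0 0.022;0.002 -0.025 0 0 0 0.022;0.002 -0.025 0 0 0 0.022;0.002 -0.025 0 0 0 0.022;0.002 -0.025 0 0 0 0.022;0.002 -0.025 0 0 0 0.022;0.002 -0.025 0 0 0 0.022;0.0015 -0.025 0 0 0 0.022;0 -0.025 0 0 0 0.019;0 0 0 0 0 0;0 0 0 0 0 0;0 0 0 0 0 0")

```text
clock: 19.6
tcp_pos: [0.5778, -0.1868, 0.2491]
orientation: [-0.097, 2.178, -2.175]
contact_force: [0.1, -0.1, -1.3]
grip_width: 0.0126
```

Request:
send_rows(rows="0 0 -0.02 0.003 -0.035 0;0 0 -0.03 0.003 -0.035 0;0 0 -0.03 0.003 -0.035 0;0 0 -0.03 0.003 -0.035 0;0 0 -0.02 0.003 -0.034 0;0 0 0 0 0 0;0 0 0 0 0 0;0 0 0 0 0 0")

```text
clock: 20.4
tcp_pos: [0.5796, -0.1877, 0.1215]
orientation: [0.094, 2.095, -2.081]
contact_force: [1.1, -0.0, -2.0]
grip_width: 0.0124
```

```bash
cat >> st.py <<'E'
cy,sy=np.cos(np.radians(5)),np.sin(np.radians(5))
def U(x,y,z): return np.array([.538+(cy*x-sy*y)/1e3,-.1919+(sy*x+cy*y)/1e3,z/1e3])
def inU(p): d=(np.array(p[:2])-[.538,-.1919])*1e3; return np.round([cy*d[0]+sy*d[1],-sy*d[0]+cy*d[1],p[2]*1e3],1)
def tilt(deg):
    o=r.get_obs();M=R.from_rotvec(o["orientation"]).as_matrix()
    # desired: tool flat (jaw along -unit y, fingers down) then tilt
    z=-np.array([-sy,cy,0]);y=np.array([0,0,-1.]);T=np.c_[np.cross(y,z),y,z]
    T=R.from_rotvec(-np.radians(deg)*np.array([-sy,cy,0])).as_matrix()@T
    print("tcp in unit mm",inU(o["tcp_pos"]),"turn to tilt",deg,np.round(R.from_matrix(T@M.T).as_rotvec(),4),"F",np.round(o["contact_force"],1),"t",o["clock"],"w",round(float(o["grip_width"]),4))
E
python3 - <<'E'
from st import *
tilt(10)
f=r.grab_frame("scene");np.savez("scene4.npz",**f)
cv2.imwrite("pics/s8.png",cv2.resize(f["pixels"][60:240,70:250,::-1],None,fx=3.3,fy=3.3,interpolation=cv2.INTER_CUBIC))
f=r.grab_frame("top");np.savez("top4.npz",**f)
cv2.imwrite("pics/t8.png",cv2.resize(f["pixels"][110:290,310:490,::-1],None,fx=3.3,fy=3.3,interpolation=cv2.INTER_CUBIC))
E
```

```text
tcp in unit mm [ 41.8   0.5 121.5] turn to tilt 10 [ 0.0005  0.0029 -0.0005] F [ 1.1 -0.  -2. ] t 20.4 w 0.0124
```

View pics/s8.png

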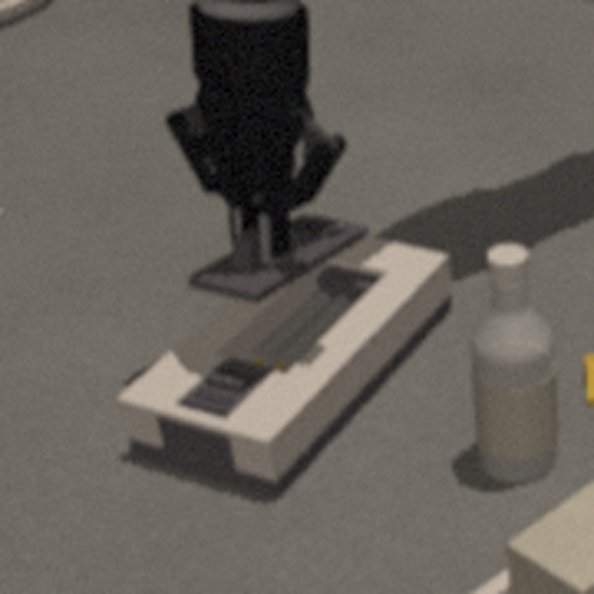

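View pics/t8.png

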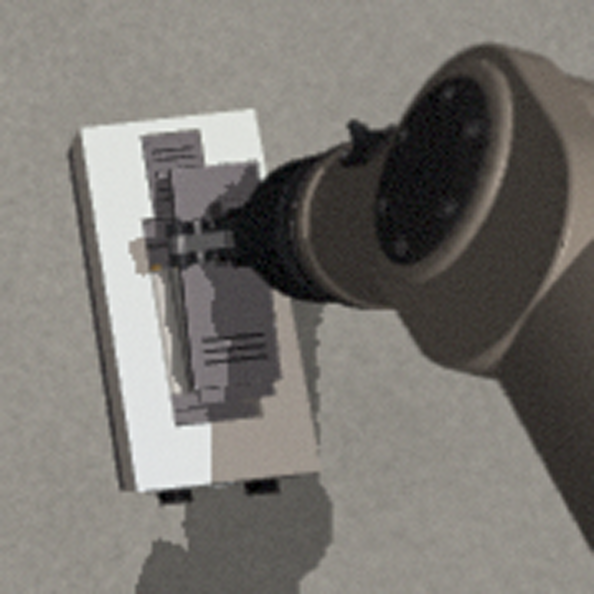

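```bash
cat > ov.py <<'E'
from st import *
def ov(name,f,deg,out,box,k=7,e=0,h=10.3,alpha=1.4,useM=True):
    o=r.get_obs();tp=np.array(o["tcp_pos"])*1e3
    M=R.from_rotvec(o["orientation"]).as_matrix()
    ex,ey,ez=-M[:,0],-M[:,2],-M[:,1]   # cover axes in world
    if ex@np.array([cy,sy,0])<0: ex=-ex
    C=lambda x,y,z:(tp+ex*(x-26-e)+ey*y+ez*(z-h))/1e3
    pts=[C(70,28,8),C(70,-28,8),C(-70,28,8),C(-70,-28,8),C(-80,24,4),C(-80,-24,4)]
    up=[U(-72,30,52),U(-72,-30,52),U(72,30,52),U(72,-30,52),U(142,62,52),U(-112,-62,52),U(-112,62,52),U(142,-62,52)]
    x0,y0,w,hh=box
    im=cv2.resize(f["pixels"][:,:,::-1],None,fx=k,fy=k,interpolation=cv2.INTER_CUBIC);im=cv2.convertScaleAbs(im,alpha=alpha)
    for P,col in((pts,(0,0,255)),(up,(0,255,0))):
        for q in proj(f,np.array(P)): cv2.circle(im,(int(q[0]*k+k/2),int(q[1]*k+k/2)),5,col,1)
    cv2.imwrite(out,im[y0*k:(y0+hh)*k,x0*k:(x0+w)*k])
E
python3 - <<'E'
from ov import *
ov("top",load("top4"),10,"pics/v1.png",(328,135,85,130),k=5)
ov("scene",load("scene4"),10,"pics/v2.png",(100,110,115,105),k=6)
E
```

```text
(no output)
```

View pics/v1.png

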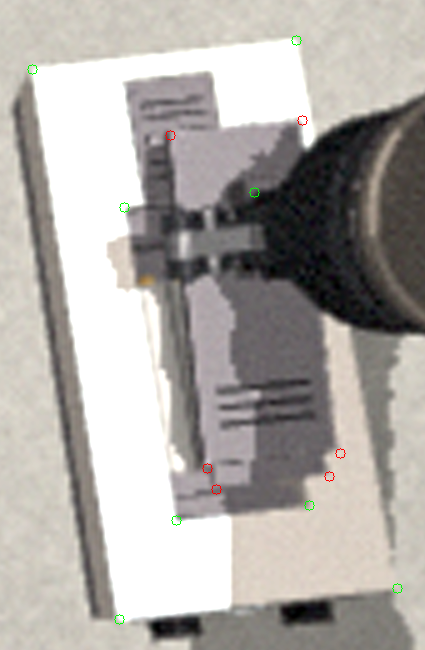

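View pics/v2.png

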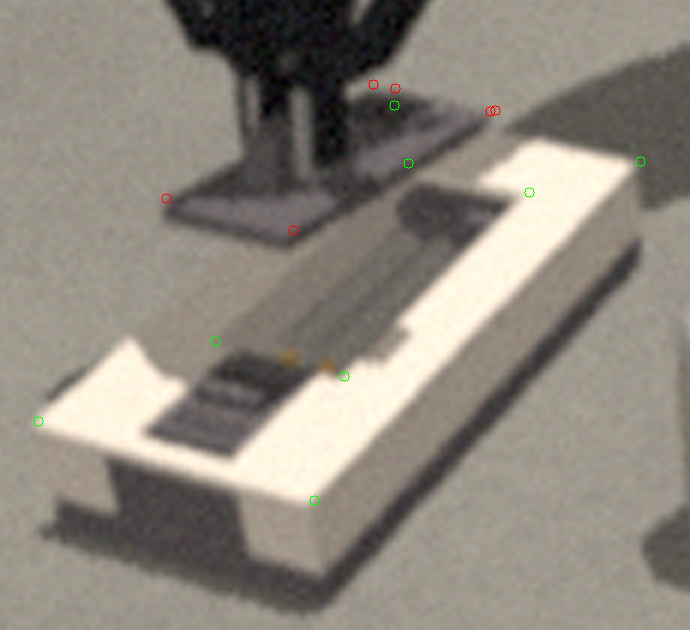

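Request:
send_rows(rows="-0.0067 -0.001 -0.005 0.0005 0.003 0;0 0 -0.01 0 0 0;0 0 -0.012 0 0 0;0 0 -0.01 0 0 0;0 0 -0.007 0 0 0;0 0 -0.004 0 0 0;0 0 0 0 0 0;0 0 0 0 0 0;0 0 0 0 0 0;0 0 0 0 0 0")

```text
clock: 21.5
tcp_pos: [0.5715, -0.1892, 0.0723]
orientation: [0.091, 2.099, -2.083]
contact_force: [0.7, 0.1, -1.7]
grip_width: 0.0127
```

```bash
python3 - <<'E'
from ov import *
tilt(10)
f=r.grab_frame("top");np.savez("top5.npz",**f)
ov("top",f,10,"pics/v3.png",(328,135,85,130),k=5)
f=r.grab_frame("scene");np.savez("scene5.npz",**f)
ov("scene",f,10,"pics/v4.png",(100,110,115,105),k=6)
E
```

```text
tcp in unit mm [33.6 -0.2 72.3] turn to tilt 10 [-0.0002 -0.0017  0.0006] F [ 0.7  0.1 -1.7] t 21.5 w 0.0127
```

View pics/v3.png

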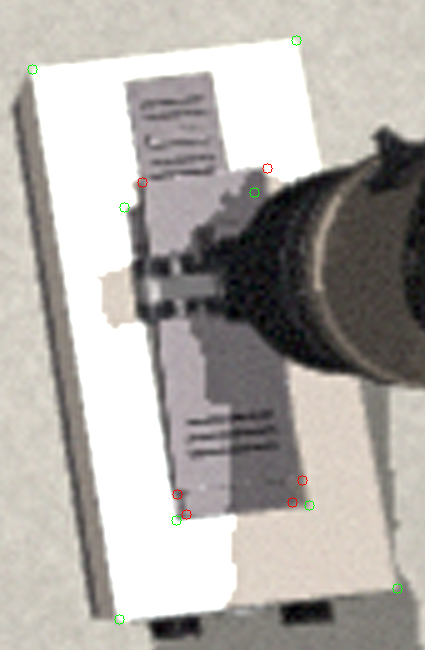

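View pics/v4.png

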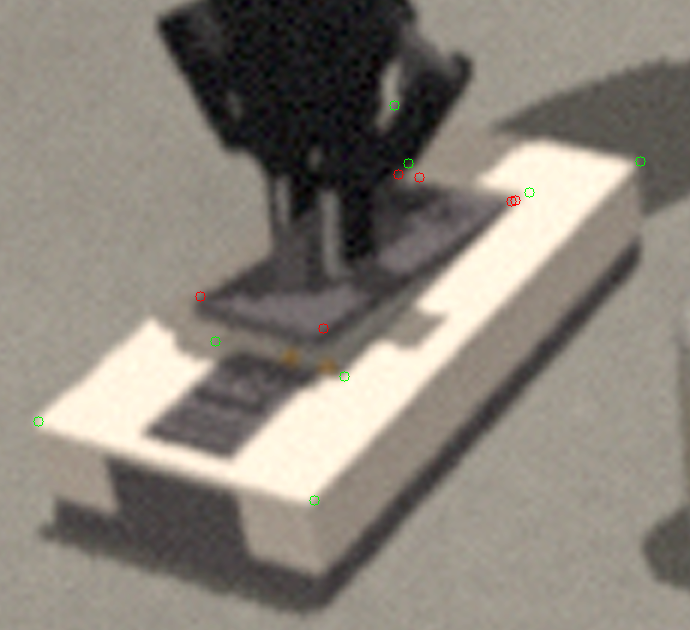

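Request:
send_rows(rows="0.0005 0 -0.002 0 0 0;0 0 0 0 0 0;0 0 0 0 0 0")

```text
clock: 21.9
tcp_pos: [0.5716, -0.1891, 0.0697]
orientation: [0.089, 2.1, -2.083]
contact_force: [-0.1, -0.4, -1.2]
grip_width: 0.0122
```

Request:
send_rows(rows="0 0 -0.001 0 0 0;0 0 0 0 0 0;0 0 0 0 0 0")

```text
clock: 22.2
tcp_pos: [0.5716, -0.1891, 0.0687]
orientation: [0.09, 2.1, -2.083]
contact_force: [-0.0, -0.1, -0.6]
grip_width: 0.0123
```

Request:
send_rows(rows="0 0 -0.001 0 0 0;0 0 0 0 0 0;0 0 0 0 0 0")

```text
clock: 22.5
tcp_pos: [0.5716, -0.1891, 0.0677]
orientation: [0.089, 2.1, -2.083]
contact_force: [0.2, 0.2, -1.3]
grip_width: 0.0124
```

Request:
send_rows(rows="-0.002 -0.0002 0 0 0 0;-0.002 -0.0002 0 0 0 0;-0.002 -0.0002 0 0 0 0;0 0 0 0 0 0;0 0 0 0 0 0")

```text
clock: 23.0
tcp_pos: [0.5656, -0.1897, 0.0679]
orientation: [0.09, 2.1, -2.083]
contact_force: [0.3, 0.3, -1.3]
grip_width: 0.0125
```

Request:
send_rows(rows="-0.001 -0.0001 0 0 0 0;-0.001 -0.0001 0 0 0 0;0 0 0 0 0 0;0 0 0 0 0 0")

```text
clock: 23.4
tcp_pos: [0.5637, -0.1899, 0.0678]
orientation: [0.09, 2.1, -2.083]
contact_force: [0.3, -0.7, -1.2]
grip_width: 0.0127
```

Request:
send_rows(rows="-0.001 -0.0001 0 0 0 0;0 0 0 0 0 0;0 0 0 0 0 0")

```text
clock: 23.7
tcp_pos: [0.5626, -0.19, 0.0678]
orientation: [0.09, 2.1, -2.083]
contact_force: [-0.2, 1.1, -1.4]
grip_width: 0.0124
```

```bash
python3 - <<'E'
from ov import *
tilt(10)
f=r.grab_frame("top")
ov("top",f,10,"pics/v5.png",(328,165,85,100),k=6)
f=r.grab_frame("scene")
ov("scene",f,10,"pics/v6.png",(100,110,115,105),k=6)
E
```

```text
tcp in unit mm [24.7 -0.3 67.8] turn to tilt 10 [-0.0005 -0.0025  0.0006] F [-0.2  1.1 -1.4] t 23.7 w 0.0124
```

View pics/v5.png

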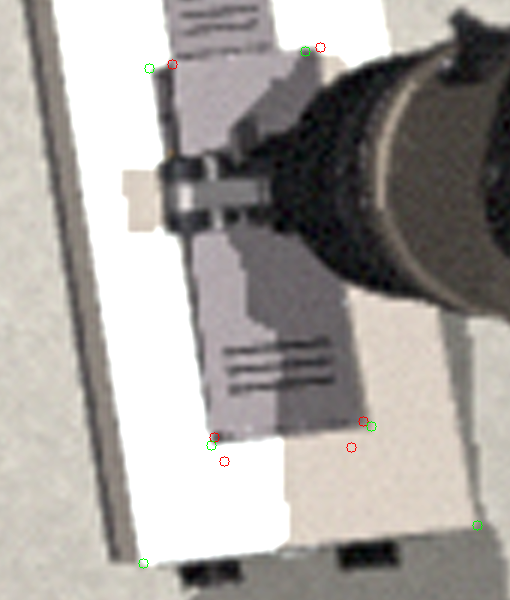

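View pics/v6.png

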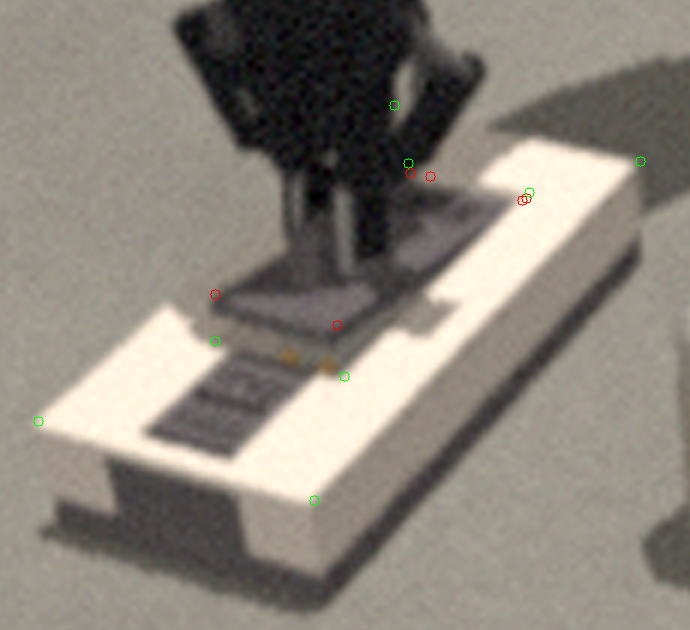

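Request:
send_rows(rows="0.0002 0 -0.0015 -0.0013 0.0145 0;0.0002 0 -0.0015 -0.0013 0.0145 0;0.0002 0 -0.0015 -0.0013 0.0145 0;0.0003 0 -0.0015 -0.0013 0.0145 0;0.0003 0 -0.0015 -0.0013 0.0145 0;0.0002 0 -0.0015 -0.0013 0.0145 0;0 0 0 0 0 0;0 0 0 0 0 0;0 0 0 0 0 0")

```text
clock: 24.7
tcp_pos: [0.5639, -0.1901, 0.0588]
orientation: [-0.002, 2.14, -2.131]
contact_force: [-0.0, 0.0, -1.3]
grip_width: 0.0126
```

```bash
python3 - <<'E'
from st import *
tilt(5)
E
```

```text
tcp in unit mm [26.  -0.4 58.8] turn to tilt 5 [-0.0003 -0.0026  0.0007] F [-0.   0.  -1.3] t 24.7 w 0.0126
```

Request:
send_rows(rows="0.0002 0 -0.0016 -0.0013 0.0146 0;0.0002 0 -0.0016 -0.0013 0.0146 0;0.0002 0 -0.0016 -0.0013 0.0146 0;0.0001 0 -0.0016 -0.0013 0.0146 0;0 0 0 0 0 0;0 0 0 0 0 0;0 0 0 0 0 0")

```text
clock: 25.4
tcp_pos: [0.5646, -0.1899, 0.0523]
orientation: [-0.066, 2.166, -2.163]
contact_force: [-1.1, -0.8, -1.4]
grip_width: 0.0123
```

```bash
python3 - <<'E'
from ov import *
tilt(1.5)
f=r.grab_frame("scene")
ov("scene",f,10,"pics/v8.png",(100,110,115,105),k=6)
f=r.grab_frame("top")
ov("top",f,10,"pics/v7.png",(328,150,85,100),k=6)
E
```

```text
tcp in unit mm [26.6 -0.3 52.3] turn to tilt 1.5 [-0.0005 -0.0004  0.0005] F [-1.1 -0.8 -1.4] t 25.4 w 0.0123
```

View pics/v8.png

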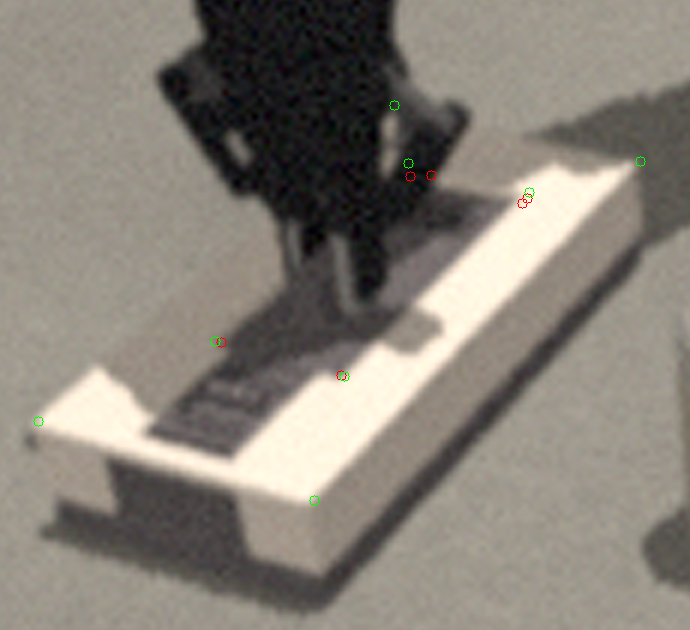

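View pics/v7.png

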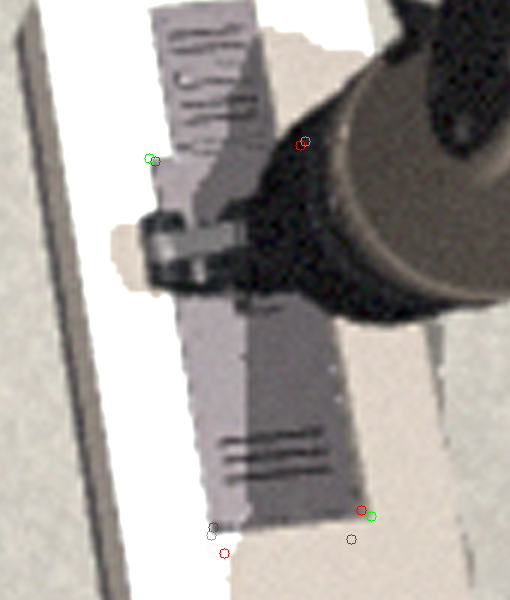

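Request:
send_rows(rows="0.0001 0 -0.001 -0.0008 0.0087 0;0.0001 0 -0.001 -0.0008 0.0087 0;0 0 -0.001 -0.0008 0.0087 0;0 0 0 0 0 0;0 0 0 0 0 0;0 0 0 0 0 0")

```text
clock: 26.1
tcp_pos: [0.5648, -0.1901, 0.0494]
orientation: [-0.095, 2.177, -2.177]
contact_force: [-3.9, -1.3, -0.0]
grip_width: 0.0125
```

```bash
python3 - <<'E'
from st import *
tilt(0)
E
```

```text
tcp in unit mm [26.9 -0.5 49.4] turn to tilt 0 [-0.0001 -0.0003  0.0007] F [-3.9 -1.3 -0. ] t 26.1 w 0.0125
```

Request:
send_rows(rows="-0.0012 -0.0001 0 0 0 0;0 0 -0.0005 0 0 0;0 0 0 0 0 0;0 0 0 0 0 0;0 0 0 0 0 0")

```text
clock: 26.6
tcp_pos: [0.5644, -0.19, 0.0493]
orientation: [-0.093, 2.177, -2.176]
contact_force: [-0.6, 0.7, 3.7]
grip_width: 0.0126
```

Request:
send_rows(rows="0 0 0 0 0 0;0 0 0 0 0 0;0 0 0.003 0 0 0;0 0 0.005 0 0 0;0 0 0.012 0 0 0;0 0 0.02 0 0 0;0 0 0.03 0 0 0;0 0 0.03 0 0 0;0 0 0 0 0 0;0 0 0 0 0 0;0 0 0 0 0 0", grip=0.025)

```text
clock: 27.7
tcp_pos: [0.5632, -0.1899, 0.1485]
orientation: [-0.096, 2.178, -2.177]
contact_force: [-1.1, -0.6, -0.3]
grip_width: 0.025
```

Request:
send_rows(rows="0.015 0.001 0 0 0 0;0.025 0.002 0 0 0 0;0.025 0.002 0 0 0 0;0.02 0.002 0 0 0 0;0.013 0.002 0 0 0 0;0 0 0 0 0 0;0 0 0 0 0 0;0 0 0 0 0 0;0 0 0 0 0 0", grip=0)

```text
clock: 28.6
tcp_pos: [0.6609, -0.1815, 0.1488]
orientation: [-0.095, 2.178, -2.178]
contact_force: [0.0, 0.2, -0.3]
grip_width: -0.0001
```

```bash
python3 - <<'E'
from st import *
tilt(0)
k=6
f=r.grab_frame("scene");cv2.imwrite("pics/w1.png",cv2.convertScaleAbs(cv2.resize(f["pixels"][110:215,100:215,::-1],None,fx=k,fy=k,interpolation=cv2.INTER_CUBIC),alpha=1.4))
f=r.grab_frame("top");cv2.imwrite("pics/w2.png",cv2.resize(f["pixels"][135:265,325:425,::-1],None,fx=4.5,fy=4.5,interpolation=cv2.INTER_CUBIC))
E
```

```text
tcp in unit mm [123.3  -0.3 148.8] turn to tilt 0 [-0.0002 -0.0009  0.0013] F [ 0.   0.2 -0.3] t 28.6 w -0.0001
```

View pics/w1.png

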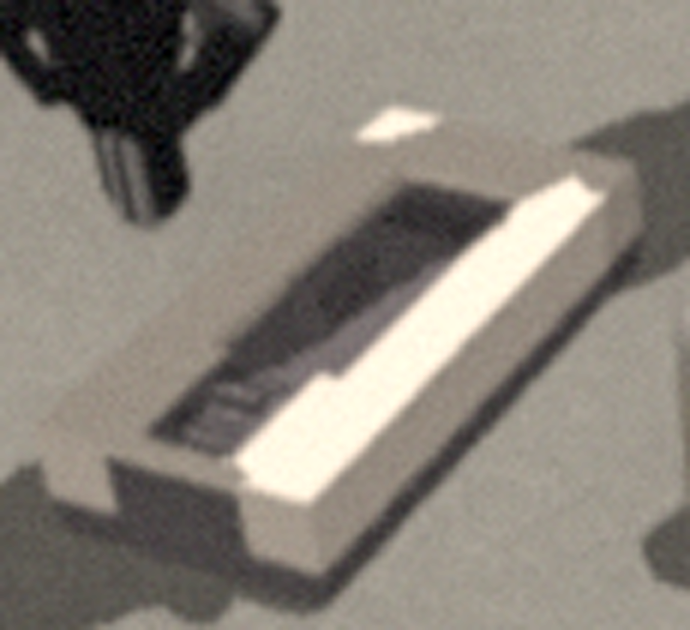

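View pics/w2.png

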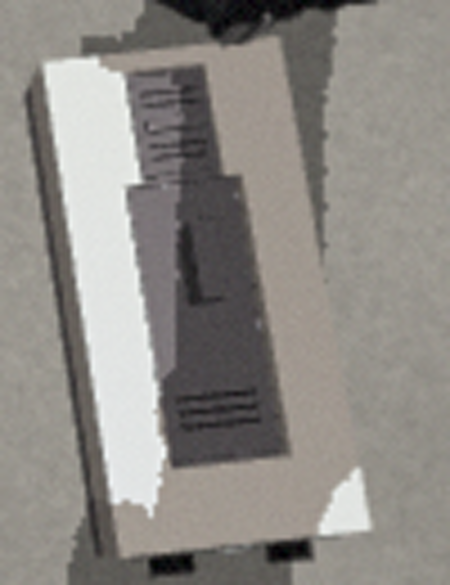

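Request:
send_rows(rows="0 0 -0.015 0 0 0;0 0 -0.025 0 0 0;0 0 -0.025 0 0 0;0 0 -0.015 0 0 0;0 0 -0.009 0 0 0;0 0 -0.0043 0 0 0;0 0 0 0 0 0;0 0 0 0 0 0;0 0 0 0 0 0;0 0 0 0 0 0")

```text
clock: 29.7
tcp_pos: [0.6623, -0.1812, 0.0564]
orientation: [-0.093, 2.176, -2.177]
contact_force: [0.8, 0.1, -0.2]
grip_width: -0.0
```

Request:
send_rows(rows="-0.002 -0.0002 0 0 0 0;-0.002 -0.0002 0 0 0 0;-0.002 -0.0002 0 0 0 0;-0.002 -0.0002 0 0 0 0;-0.002 -0.0002 0 0 0 0;0 0 0 0 0 0;0 0 0 0 0 0")

```text
clock: 30.4
tcp_pos: [0.6526, -0.1819, 0.0559]
orientation: [-0.093, 2.176, -2.176]
contact_force: [4.5, -0.2, -0.3]
grip_width: -0.0001
```

Request:
send_rows(rows="-0.002 -0.0002 0 0 0 0;-0.002 -0.0002 0 0 0 0;-0.002 -0.0002 0 0 0 0")

```text
clock: 30.7
tcp_pos: [0.6483, -0.1823, 0.0564]
orientation: [-0.09, 2.174, -2.175]
contact_force: [7.9, -0.1, -2.3]
grip_width: 0.0001
```

Request:
send_rows(rows="-0.002 -0.0002 0 0 0 0;-0.002 -0.0002 0 0 0 0;0 0 0 0 0 0")

```text
clock: 31.0
tcp_pos: [0.6404, -0.1833, 0.0553]
orientation: [-0.097, 2.179, -2.178]
contact_force: [-0.6, -0.2, -0.6]
grip_width: 0.0002
```

```bash
python3 - <<'E'
from st import *
tilt(0)
E
```

```text
tcp in unit mm [102.7  -0.3  55.3] turn to tilt 0 [-0.0003 -0.0028  0.0009] F [-0.6 -0.2 -0.6] t 31.0 w 0.0002
```

Request:
send_rows(rows="-0.0015 -0.0001 0 0 0 0;-0.0015 -0.0001 0 0 0 0;0 0 0 0 0 0")

```text
clock: 31.3
tcp_pos: [0.6386, -0.1833, 0.0555]
orientation: [-0.095, 2.177, -2.177]
contact_force: [1.7, 0.2, -1.4]
grip_width: 0.0003
```

Request:
send_rows(rows="-0.001 -0.0001 0 0 0 0;0 0 0 0 0 0")

```text
clock: 31.5
tcp_pos: [0.6384, -0.1833, 0.0557]
orientation: [-0.093, 2.176, -2.176]
contact_force: [3.8, -0.9, -2.5]
grip_width: 0.0002
```

Request:
send_rows(rows="-0.001 -0.0001 0 0 0 0;0 0 0 0 0 0")

```text
clock: 31.7
tcp_pos: [0.6383, -0.1833, 0.0559]
orientation: [-0.092, 2.176, -2.176]
contact_force: [6.8, -0.4, -4.1]
grip_width: -0.0001
```

Request:
send_rows(rows="0.005 0.0004 0 0 0 0;0.006 0.0005 0 0 0 0;0.004 0 0.01 0 0 0;0 0 0.02 0 0 0;0 0 0.03 0 0 0;0 0 0.04 0 0 0;0 0 0.04 0 0 0;0 -0.04 0.03 0 0 0;0 -0.04 0 0 0 0;0 -0.04 0 0 0 0;0 -0.04 0 0 0 0;0 -0.04 0 0 0 0;0 -0.04 0 0 0 0;0 0 0 0 0 0;0 0 0 0 0 0;0 0 0 0 0 0")

```text
clock: 33.3
tcp_pos: [0.6524, -0.4209, 0.2259]
orientation: [-0.096, 2.178, -2.175]
contact_force: [0.1, 0.9, 1.0]
grip_width: -0.0001
```

```bash
python3 - <<'E'
from st import *
info()
k=6
f=r.grab_frame("scene");np.savez("scene9.npz",**f)
im=cv2.convertScaleAbs(cv2.resize(f["pixels"][110:215,100:215,::-1],None,fx=k,fy=k,interpolation=cv2.INTER_CUBIC),alpha=1.4)
for p in (U(85,15,59),U(85,-15,59),U(101,15,59),U(101,-15,59)):
    q=(proj(f,p)[0]-[100,110])*k+k/2;cv2.circle(im,(int(q[0]),int(q[1])),4,(0,255,0) if p[0]<.63 else (0,0,255),1)
cv2.imwrite("pics/x1.png",im)
f=r.grab_frame("top");cv2.imwrite("pics/x2.png",cv2.resize(f["pixels"][:,:,::-1],None,fx=1.5,fy=1.5))
k=8;im=cv2.resize(f["pixels"][140:195,335:405,::-1],None,fx=k,fy=k,interpolation=cv2.INTER_CUBIC)
for p in (U(85,15,59),U(85,-15,59),U(101,15,59),U(101,-15,59)):
    q=(proj(f,p)[0]-[335,140])*k+k/2;cv2.circle(im,(int(q[0]),int(q[1])),4,(0,255,0) if p[0]<.63 else (0,0,255),1)
cv2.imwrite("pics/x3.png",im)
E
```

```text
t 33.3 tcp [ 0.6524 -0.4209  0.2259] F [0.1 0.9 1. ] w -0.0001
fingers [ 0.     0.002 -1.   ] jaw [ 0.088 -0.996 -0.002] jaw yaw deg -84.95
```

View pics/x1.png

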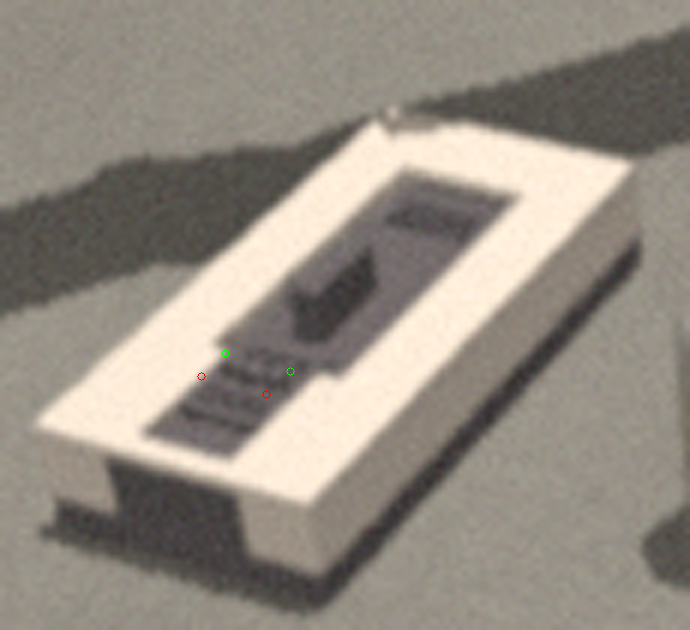

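View pics/x3.png

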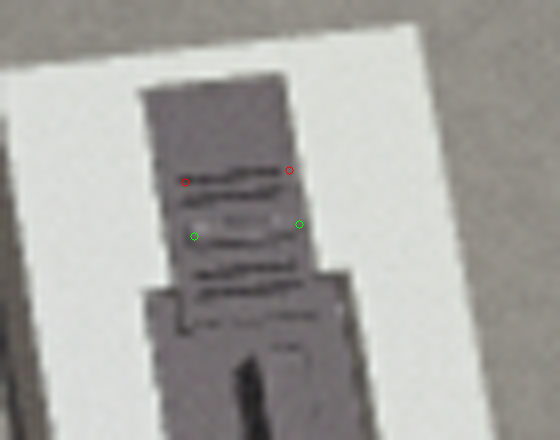

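View pics/x2.png

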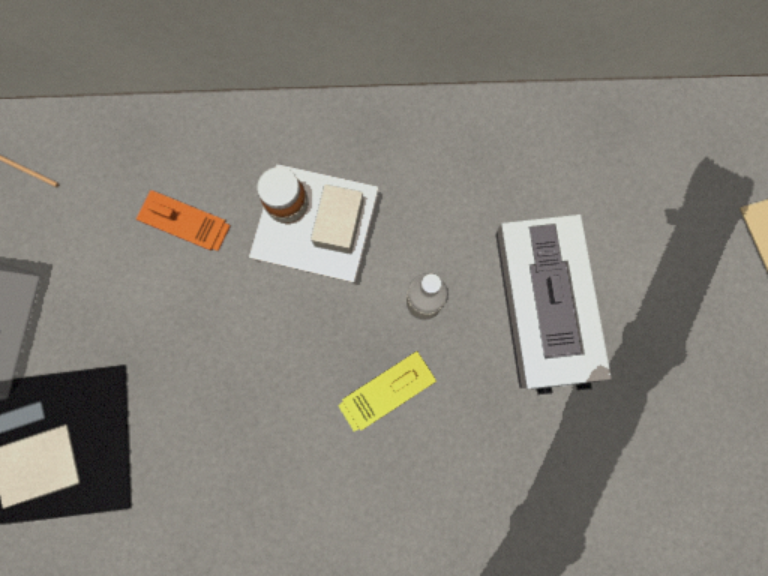

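```bash
python3 - <<'E'
from st import *
a=load("scene0")["pixels"];b=load("scene9")["pixels"];c=load("scene1")["pixels"]
s=(slice(165,190),slice(122,155))
print("latch region diff: now-vs-start(locked)",np.abs(a[s].astype(int)-b[s]).mean()," now-vs-drawn back",np.abs(c[s].astype(int)-b[s]).mean())
print(r.hand_in())
E
```

```text
latch region diff: now-vs-start(locked) 3.820606060606061  now-vs-drawn back 10.223030303030303
the job is handed in; nothing more can be done
None
```

The battery bay is closed: the cover is fitted and the latch is forward over it. I handed the job in at about 33 s of the 72 s allowed; the hand-in gave no verdict.

**What I did:**
1. I nudged the latch back by its ridge; the force fell off as it snapped past the detent.
2. I pulled the grey cover out from under the stand by its exposed end and re-gripped it by the bar.
3. I slid the tongue under the lip at a 10° tilt, lowered the cover flat and let go.
4. I nudged the latch forward past its click and on to its hard stop. There the force rose from 1.7 to 6.8 N while the tool moved only 0.3 mm.

**Last checks:**
- **Latch:** The ridge lies at the locked position in both views. The latch area of the side view matches the starting locked picture (mean difference 3.8) better than the drawn-back one (10.2).
- **Cover:** It lies flat in the bay with the latch edge over it.
- **Other objects:** The bottle, jar and carton look unmoved, compared by eye.
- **Robot:** It stands clear of everything, and the forces I read stayed far below the limits.

**Disagreement:** While the cover was in the gripper, the two cameras differed by about 5 mm on how far along the bar I held it. I found its final position by touch, moving it about 1 mm off the bay's far wall before letting go.

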